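# Restock the trowel display tray

### The arm

A 6-joint arm with a two-finger parallel gripper is mounted at the origin on the work surface. World frame = base frame: x ahead of the robot, y to its left, z up, the work surface at z = 0. Lengths are in m, angles in rad, forces in N, time in s.
With the tool pointing down it reaches from about 0.225 to 0.875 m from the base axis. Payload 3.4 kg.
Tool frame: the origin (TCP) lies at the very end of the fingers, on their centre line; the grasp point (between the pads) lies 19 mm behind it (grasp_offset is the distance from the TCP to the grasp point, in m); y points along the fingers, z is the direction in which the jaws open and shut, and the axes are right-handed (so a half turn about y gives the same grasp; the last joint's range is limited). The gripper opens to 85 mm and grips with 20 to 120 N. Pads are 22 mm wide; open, the fingers measure 114 mm over their backs; the gripper's body (76 mm by 85 mm) begins 54 mm behind the grasp point. The pads swing forward as they close: fully open they stand 13 mm farther back than shut.
Start: joints at [-1.35, 0.276, 1.505, -0, 1.361, -0.121], TCP at [0.193, -0.542, 0.231] pointing down, gripper open.
Joint ranges: [-2.89, 2.89], [-0.75, 2.08], [0.22, 2.7], [-1.18, 4.32], [0.11, 2.71], [-2.7, 2.7]. Speed limits (rad/s): [2.57, 2.57, 3.14, 3.14, 3.14, 3.14].

### API

Orientations are given as a unit quaternion [w, x, y, z].
In Python, from rig import get_state, get_image, sign_off, grasp_offset gives the robot as it stands.
- The arm moves only by the shell command python3 -m jog 'ROWS' [FORCE]. ROWS is JSON, one flat list of numbers, 7 for each row, row after row: the closure in counts, from 0 (fully open) to 255 (shut), then the shift along the tool's x, y, z in cm, then the turn, a rotation vector about the tool's x, y, z in units of 8 degrees (1.0 is 8 degrees). In form: [jaw, tx, ty, tz, rx, ry, rz, jaw, tx, ty, tz, rx, ry, rz, ...]. A call has 1 to 12 rows; each row is the pose to reach, as a shift and turn from the pose commanded when the call began, along the tool's axes at that moment; what a row does not reach only later rows make up. A row lasts 1/8 s, in which the tool goes at most 62.5 mm and 10.7 degrees, less where a joint would pass 70% of its speed; a pose out of reach is approached as far as the arm can. A call with a gripper value outside its range is refused whole. The fingers move at their own pace and stop on an object; FORCE is the grip in N (left out, the last holds). Time passes only in rows, so rows that repeat a pose let the fingers close. It gives the time, the measured TCP pose, the force and the opening at its end, in the units of the state.
- get_state(): the state, without advancing time (a new reading comes with each control period).
- get_image(name): name is "scene" or "top" or "wrist"; returns a dict with "color" (480x640x3 uint8, blue, green, red), "mtx" (3x3 intrinsics, pixels), "R" (3x3) and "t" (3): a world point X has camera coordinates R X + t; the wrist camera has in their place "tool_from_camera" (4x4, takes a point from camera to tool coordinates, whose origin is the TCP and whose axes are the tool frame's). Camera axes: x right, y down, z forward; pixel columns grow to the right and rows downward; lengths in m; the calibration is good to about 2 mm. A picture is of the moment at which its call begins: read the wrist's pose just before it. There is no depth.
- sign_off(): hands the job in, once; it reports no verdict.
The state is a dict: "clock": time; "qpos": joint angles; "qd": joint speeds; "effort": joint torques, N m; "position": TCP position; "ee_rot": TCP orientation; "contact_force": force on the tool from outside, world axes, zero at the start; "moment": the same for the moment, N m; "width": finger opening in m.
Only numpy, scipy, OpenCV 4.12 (cv2) and the standard library are available. Lean on these libraries where they do the work, as an engineer would, in place of code of your own. Each camera call takes 0.05 s, during which the arm holds its last target.

### The job

Restock the blue display tray: free the yellow keeper bar by squeezing its two red tabs together, lift it off and stand it on its feet on the bare counter clear of the tray. Then push every trowel lying on the counter by its handle fully down into a spring clip of the tray, one to a clip, red band midway between the clip's two pairs of jaws, and finally put the keeper bar back fully home so that both tabs spring out and it is latched. Leave the other goods where they are.

Things in the scene. Friction and masses are not known exactly. Their poses are not given: they have to be found in the camera images.
- tray: Blue display tray fixed to the counter: base plate 150 (tray x) x 284 (tray y) x 10 mm thick; origin at the centre of its underside, z up. Four orange spring clips in a row along tray y, at y = -93, -31, +31, +93 mm. Each holds one trowel by the handle, lying level along tray x, blade to +x or -x as you like; blades overhang the plate.
- tray_seat (a point): centre of the top of the tray's base plate, 10 mm above the counter: the keeper's origin lies here when it is fully home. Two steel catches for its hooks stand beside it (tray x = +-32 to 42 mm, 22 mm wide, tops 32 mm above the counter); low end walls (tops 22 mm, inner faces at tray y = +-132.5 mm) leave its feet 4.5 mm play.
- clip1 (a point): middle of clip 1, 50 mm above the counter, axes as the tray's; the middle of a fully seated handle lies here. Each clip is two pairs of jaws, centred 36 mm either side of here along tray x (each pair 28 to 44 mm out), so the fingers have the middle free. Grey rests below the jaws carry the handle
- clip2 (a point): middle of clip 2, 50 mm above the counter, axes as the tray's; the middle of a fully seated handle lies here. Jaw tips are 17 mm apart when closed, their tops 63 mm above the counter (flared guides to 67 mm)
- clip3 (a point): middle of clip 3, 50 mm above the counter, axes as the tray's; the middle of a fully seated handle lies here. A handle pressed straight down between the jaws with 10 to 15 N spreads them 2.5 mm a side; then they snap shut over it
- clip4 (a point): middle of clip 4, 50 mm above the counter, axes as the tray's; the middle of a fully seated handle lies here. A handle not pushed home rides some 17 mm higher on the jaw tips
- keeper: Yellow keeper bar over the row of clips, 56 (x) x 256 (y) mm, 0.2 kg; bar 56 to 62 mm above its feet (66 with ribs), a foot wall 6 mm thick at each end. Origin at the centre, level with the undersides of the feet, z up. Red squeeze tabs at the middle of its long sides. Stands by itself on its feet, hooks clear of the ground. Starts latched on the tray, axes along the tray's; fits either way round.
- tab_a (a joint): travel (m) of the red tab on the keeper's -x side: 0 sprung out (hooked, if the keeper is home), 0.006 fully in; hook clear of its catch from about 0.0035. Tab: 28 mm wide (y), 46 to 80 mm above the feet; outer faces of the two 60 mm apart at rest, 48 mm when squeezed, which takes about 7 N (20 N holds the keeper safely)
- tab_b (a joint): the same for the red tab on the +x side. Each tab has a leg with a hook that springs outward under a catch of the tray. Squeeze both fully and lift the keeper while squeezed. To refit: lower it, squeezed, until its feet stand on the tray, and let go
- trowel1: Margin trowel with black handle, 0.12 kg, may be absent. It lies flat: round handle 22 mm in diameter, 100 mm long (body x = -50 to +50 mm), red band round its middle; steel neck, then a steel blade 46 x 40 x 3 mm at x = 64 to 110 mm, its underside level with the handle's. Origin at the underside below the red band, x towards the blade, z up
- trowel1_mid (a point): the middle of trowel1's handle (red band), on its axis, 11 mm above the body's origin
- trowel2: Margin trowel with light wooden handle, 0.12 kg, may be absent. It lies flat: round handle 22 mm in diameter, 100 mm long (body x = -50 to +50 mm), red band round its middle; steel neck, then a steel blade 46 x 40 x 3 mm at x = 64 to 110 mm, its underside level with the handle's. Origin at the underside below the red band, x towards the blade, z up
- trowel2_mid (a point): the middle of trowel2's handle (red band), on its axis, 11 mm above the body's origin
- trowel3: Margin trowel with black handle, 0.12 kg, may be absent. It lies flat: round handle 22 mm in diameter, 100 mm long (body x = -50 to +50 mm), red band round its middle; steel neck, then a steel blade 46 x 40 x 3 mm at x = 64 to 110 mm, its underside level with the handle's. Origin at the underside below the red band, x towards the blade, z up
- trowel3_mid (a point): the middle of trowel3's handle (red band), on its axis, 11 mm above the body's origin
- trowel4: Margin trowel with light wooden handle, 0.12 kg, may be absent. It lies flat: round handle 22 mm in diameter, 100 mm long (body x = -50 to +50 mm), red band round its middle; steel neck, then a steel blade 46 x 40 x 3 mm at x = 64 to 110 mm, its underside level with the handle's. Origin at the underside below the red band, x towards the blade, z up
- trowel4_mid (a point): the middle of trowel4's handle (red band), on its axis, 11 mm above the body's origin
- tape_green: bystander: green tape roll, 90 mm across, 50 high; origin at its underside. Leave it alone
- tape_white: bystander: white tape roll, 80 mm across, 25 high; origin at its underside. Leave it alone
- mix_bowl: bystander: yellow mixing bowl, 130 mm across, 55 high; origin at its underside. Leave it alone
- anchor_box: bystander: yellow box 70 x 110 x 45 mm; origin at its underside. Leave it alone
- chisel: bystander: screwdriver lying on the counter; origin at its underside. Leave it alone
Mind the look-alikes: they are no part of the job. What is shaped like the trowel4 but green is not meant. Leave any pink or turquoise look-alike of the trowel1 alone.

How it is judged:
On the way, in this order (a step that is already met when the one before it is completed fails the run):
1. both red tabs are squeezed in while the keeper is on the tray (value of joint each of tab_a, tab_b above 0.0035 m and distance between keeper and tray_seat below 0.012 m), for 0.1 s.
2. the keeper stands on its feet on the counter, clear of the tray, let go (height (world z) of keeper between -0.006 and 0.006 m and angle between keeper's own z axis and vertical below 0.06 rad and horizontal distance between keeper and tray above 0.1 m and contact force between the fingers and keeper below 0.2 N and linear speed of keeper below 0.03 m/s), for 0.2 s.
3. every trowel present is snapped into a clip while the keeper is off (horizontal distance between keeper and tray above 0.1 m and height (world z) of keeper below 0.02 m and ((distance between trowel1_mid and clip1 below 0.014 m and angle between the x axis of trowel1 and the x axis of tray, either way round below 0.1 rad) or (distance between trowel1_mid and clip2 below 0.014 m and angle between the x axis of trowel1 and the x axis of tray, either way round below 0.1 rad) or (distance between trowel1_mid and clip3 below 0.014 m and angle between the x axis of trowel1 and the x axis of tray, either way round below 0.1 rad) or (distance between trowel1_mid and clip4 below 0.014 m and angle between the x axis of trowel1 and the x axis of tray, either way round below 0.1 rad)) and ((distance between trowel2_mid and clip1 below 0.014 m and angle between the x axis of trowel2 and the x axis of tray, either way round below 0.1 rad) or (distance between trowel2_mid and clip2 below 0.014 m and angle between the x axis of trowel2 and the x axis of tray, either way round below 0.1 rad) or (distance between trowel2_mid and clip3 below 0.014 m and angle between the x axis of trowel2 and the x axis of tray, either way round below 0.1 rad) or (distance between trowel2_mid and clip4 below 0.014 m and angle between the x axis of trowel2 and the x axis of tray, either way round below 0.1 rad)) and ((distance between trowel3_mid and clip1 below 0.014 m and angle between the x axis of trowel3 and the x axis of tray, either way round below 0.1 rad) or (distance between trowel3_mid and clip2 below 0.014 m and angle between the x axis of trowel3 and the x axis of tray, either way round below 0.1 rad) or (distance between trowel3_mid and clip3 below 0.014 m and angle between the x axis of trowel3 and the x axis of tray, either way round below 0.1 rad) or (distance between trowel3_mid and clip4 below 0.014 m and angle between the x axis of trowel3 and the x axis of tray, either way round below 0.1 rad)) and ((distance between trowel4_mid and clip1 below 0.014 m and angle between the x axis of trowel4 and the x axis of tray, either way round below 0.1 rad) or (distance between trowel4_mid and clip2 below 0.014 m and angle between the x axis of trowel4 and the x axis of tray, either way round below 0.1 rad) or (distance between trowel4_mid and clip3 below 0.014 m and angle between the x axis of trowel4 and the x axis of tray, either way round below 0.1 rad) or (distance between trowel4_mid and clip4 below 0.014 m and angle between the x axis of trowel4 and the x axis of tray, either way round below 0.1 rad))), for 0.2 s.
At the end, for the whole second after the job is handed in: Every trowel present is in a clip (middle of handle within 14 mm of the clip's middle, handle within 0.10 rad of tray x), the keeper's origin is within 9 mm of tray_seat, level within 0.05 rad and along the tray within 0.10 rad, both tabs sprung out (under 1.5 mm), everything at rest (distance between keeper and tray_seat below 0.009 m and angle between keeper's own z axis and vertical below 0.05 rad and angle between the y axis of keeper and the y axis of tray, either way round below 0.1 rad and value of joint each of tab_a, tab_b below 0.0015 m and linear speed of each of keeper, trowel1, trowel2, trowel3, trowel4 below 0.03 m/s and ((distance between trowel1_mid and clip1 below 0.014 m and angle between the x axis of trowel1 and the x axis of tray, either way round below 0.1 rad) or (distance between trowel1_mid and clip2 below 0.014 m and angle between the x axis of trowel1 and the x axis of tray, either way round below 0.1 rad) or (distance between trowel1_mid and clip3 below 0.014 m and angle between the x axis of trowel1 and the x axis of tray, either way round below 0.1 rad) or (distance between trowel1_mid and clip4 below 0.014 m and angle between the x axis of trowel1 and the x axis of tray, either way round below 0.1 rad)) and ((distance between trowel2_mid and clip1 below 0.014 m and angle between the x axis of trowel2 and the x axis of tray, either way round below 0.1 rad) or (distance between trowel2_mid and clip2 below 0.014 m and angle between the x axis of trowel2 and the x axis of tray, either way round below 0.1 rad) or (distance between trowel2_mid and clip3 below 0.014 m and angle between the x axis of trowel2 and the x axis of tray, either way round below 0.1 rad) or (distance between trowel2_mid and clip4 below 0.014 m and angle between the x axis of trowel2 and the x axis of tray, either way round below 0.1 rad)) and ((distance between trowel3_mid and clip1 below 0.014 m and angle between the x axis of trowel3 and the x axis of tray, either way round below 0.1 rad) or (distance between trowel3_mid and clip2 below 0.014 m and angle between the x axis of trowel3 and the x axis of tray, either way round below 0.1 rad) or (distance between trowel3_mid and clip3 below 0.014 m and angle between the x axis of trowel3 and the x axis of tray, either way round below 0.1 rad) or (distance between trowel3_mid and clip4 below 0.014 m and angle between the x axis of trowel3 and the x axis of tray, either way round below 0.1 rad)) and ((distance between trowel4_mid and clip1 below 0.014 m and angle between the x axis of trowel4 and the x axis of tray, either way round below 0.1 rad) or (distance between trowel4_mid and clip2 below 0.014 m and angle between the x axis of trowel4 and the x axis of tray, either way round below 0.1 rad) or (distance between trowel4_mid and clip3 below 0.014 m and angle between the x axis of trowel4 and the x axis of tray, either way round below 0.1 rad) or (distance between trowel4_mid and clip4 below 0.014 m and angle between the x axis of trowel4 and the x axis of tray, either way round below 0.1 rad))); the robot touches nothing.
It fails at once if one of the other goods is pushed or tipped (moved over 30 mm) (distance of any of tape_green, tape_white, mix_bowl, anchor_box, chisel from where it was at the start of the episode above 0.03 m).
Of trowel1, trowel2, trowel3, trowel4 only 2 to 4 are there at a start; the rules pass over those that are not, and their reading is None.
At some moment in a run one of trowel1, trowel2, trowel3, trowel4 may be knocked a few centimetres aside while the robot is not near it.
It also fails if it takes over 210 s, if anything falls off the work surface, if the arm or the gripper's body presses on something with over 40 N, if the wrist force passes 120 N, or if a joint passes its speed limit or range.

## Working session

There is one attempt and no reset: what is moved stays moved. The work goes in short steps, Python scripts to look and compute and a shell command to move; the robot and the scene stay as the last step left them, time stands still between calls to the robot, and variables do not carry over. Pictures are saved under pics/ and viewed, and the job is handed in when it is done.

```bash
ls; mkdir -p pics; python3 - <<'E'
from rig import get_state,get_image,grasp_offset
import cv2,numpy as np
print(grasp_offset);print(get_state())
for n in ("scene","top","wrist"):
    im=get_image(n);cv2.imwrite(f"pics/{n}0.png",im["color"]);print(n,im["mtx"],im.get("R"),im.get("t"),im.get("tool_from_camera"))
E
```

```text
pics
0.0187
{'clock': 0.0, 'qpos': array([-1.35001057e+00,  2.76606630e-01,  1.50614531e+00,  1.21480808e-05,
        1.36069383e+00, -1.21004848e-01]), 'qd': array([-0.00030656, -0.00212969,  0.00024005,  0.00038003,  0.00106908,
        0.0001285 ]), 'effort': array([ 6.55110780e-04, -4.16768861e+01, -2.45807433e+01,  1.14013699e-05,
        1.12571186e-02, -9.31084884e-06]), 'position': array([ 0.19260468, -0.54121899,  0.23042822]), 'ee_rot': array([ 0.12022447, -0.12028143,  0.69746071, -0.69615157]), 'contact_force': array([ 0.3966109 , -0.1407538 ,  0.06512888]), 'moment': array([ 0.01798763,  0.02676394, -0.06250921]), 'width': 0.08557970458257454}
scene [[558.72292287   0.         328.50478447]
 [  0.         558.72292287 236.66192289]
 [  0.           0.           1.        ]] [[-0.63402824  0.77318029  0.01415692]
 [ 0.58509923  0.49160614 -0.64496689]
 [-0.50563532 -0.40064402 -0.76407938]] [ 0.45314109 -0.22693012  1.82439302] None
top [[566.24427092   0.         311.04117565]
 [  0.         566.24427092 232.77326998]
 [  0.           0.           1.        ]] [[ 0.00171494 -0.99998745  0.00470787]
 [-0.98133146 -0.00258831 -0.19230672]
 [ 0.19231649 -0.00429019 -0.98132358]] [-0.11497376  0.56352214  1.5217945 ] None
wrist [[386.29914252   0.         313.58066233]
 [  0.         386.29914252 243.43276363]
 [  0.           0.           1.        ]] None None [[ 6.60258418e-04  9.65576020e-01  2.60120191e-01 -6.48579967e-02]
 [-9.00205784e-04 -2.60119569e-01  9.65575994e-01 -1.42934637e-01]
 [ 9.99999377e-01 -8.71691379e-04  6.97470982e-04  9.80276590e-04]
 [ 0.00000000e+00  0.00000000e+00  0.00000000e+00  1.00000000e+00]]
```

View pics/top0.png

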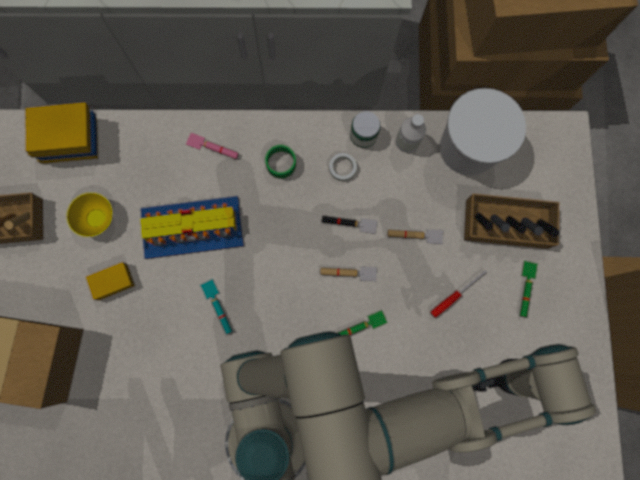

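View pics/scene0.png

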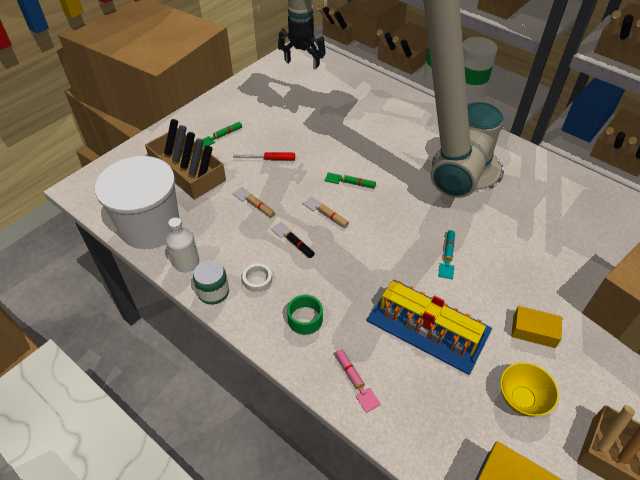

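View pics/wrist0.png

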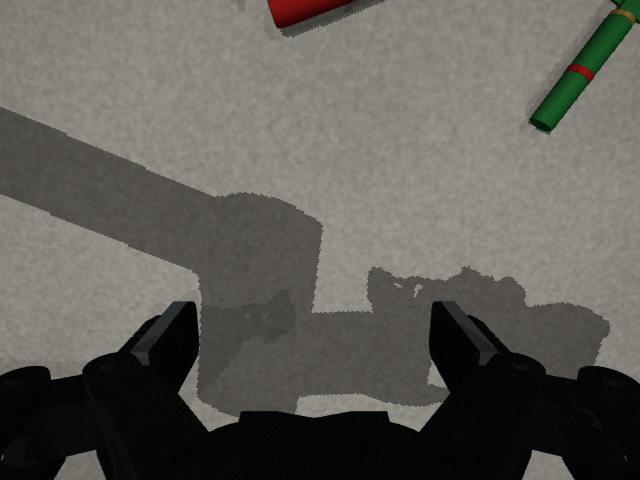

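The candidates (top view) are:
- Black trowel, band (338,221).
- Wooden trowels, bands (407,234) and (338,272).
- Look-alikes to leave: green (362,328) and (527,300), turquoise (217,310), pink (220,148).
- Keeper: yellow bar with red tabs near (187,222). The other yellow things are the boxes (60,130) and (110,281) and the bowl (91,215).

Next I'll check these in enlarged crops.

```bash
cat > h.py <<'E'
import numpy as np,cv2
from rig import get_state,get_image,grasp_offset
from scipy.spatial.transform import Rotation as Ro
def toR(q): return Ro.from_quat([q[1],q[2],q[3],q[0]])
def cam(n):
    s=get_state(); im=get_image(n)
    if n=="wrist":
        T=np.array(im["tool_from_camera"]);Rt=toR(s["ee_rot"]).as_matrix()
        Rwc=Rt@T[:3,:3]; C=Rt@T[:3,3]+s["position"]
        R=Rwc.T;t=-R@C
    else: R=np.array(im["R"]);t=np.array(im["t"])
    return dict(K=np.array(im["mtx"]),R=R,t=t,img=im["color"],s=s)
def p2w(c,uv,z):
    d=c["R"].T@np.linalg.inv(c["K"])@np.array([uv[0],uv[1],1.]); C=-c["R"].T@c["t"]
    return C+d*(z-C[2])/d[2]
def w2p(c,X):
    x=c["K"]@(c["R"]@np.asarray(X,float)+c["t"]); return x[:2]/x[2]
def save(c,name):
    import pickle; cv2.imwrite(f"pics/{name}.png",c["img"]); pickle.dump(c,open(f"{name}.pkl","wb"))
def load(name):
    import pickle; return pickle.load(open(f"{name}.pkl","rb"))
def crop(c,name,x0,y0,x1,y1,k):
    a=cv2.resize(c["img"][y0:y1,x0:x1],None,fx=k,fy=k,interpolation=cv2.INTER_CUBIC); cv2.imwrite(f"pics/{name}.png",a)
def st():
    s=get_state(); R=toR(s["ee_rot"]).as_matrix()
    print("t",round(s["clock"],2),"p",s["position"].round(4),"y",R[:,1].round(3),"z",R[:,2].round(3),"F",s["contact_force"].round(1),"w",round(s["width"],4),"q",s["qpos"].round(2))
    return s,R
def delta(target_p,zdir,ydir=(0,0,-1)):
    """shift (cm, tool axes) and rotvec (8deg units) from measured pose to target"""
    s=get_state();R=toR(s["ee_rot"]).as_matrix()
    z=np.array(zdir,float);z/=np.linalg.norm(z)
    y=np.array(ydir,float); x=np.cross(y,z)
    best=None
    for sg in (1,-1):
        Rt=np.column_stack([x*sg,y,z*sg]); rv=Ro.from_matrix(R.T@Rt).as_rotvec()
        print("shift cm",(R.T@(np.array(target_p)-s["position"])*100).round(2),"turn",(rv/np.radians(8)).round(2),"q6",s["qpos"][5].round(2))
E
python3 - <<'E'
from h import *
for n in ("top","scene"): 
    c=cam(n); save(c,n+"a")
c=load("topa")
crop(c,"t1",130,185,260,265,6); crop(c,"t2",310,200,450,290,5)
c=load("scenea"); crop(c,"s1",360,260,500,375,5)
E
```

```text
(no output)
```

View pics/t1.png

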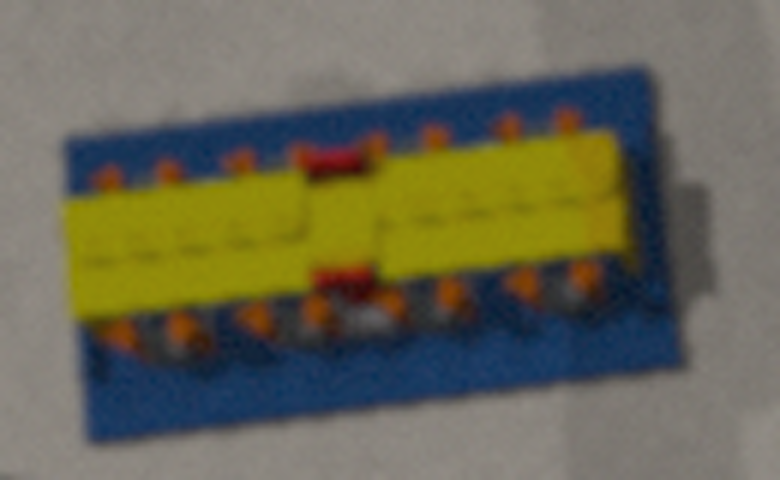

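View pics/t2.png

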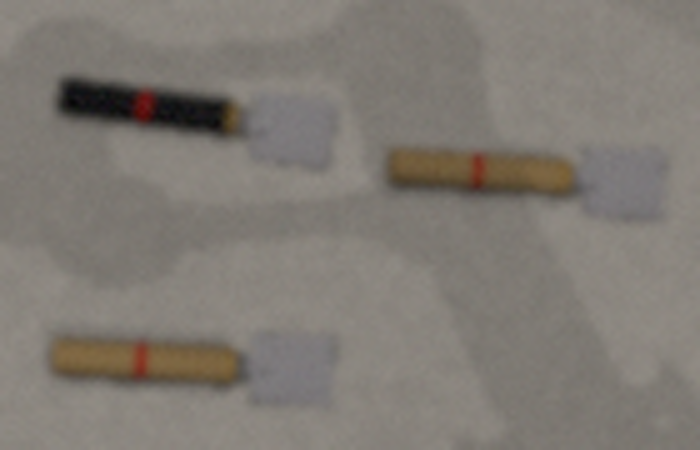

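View pics/s1.png

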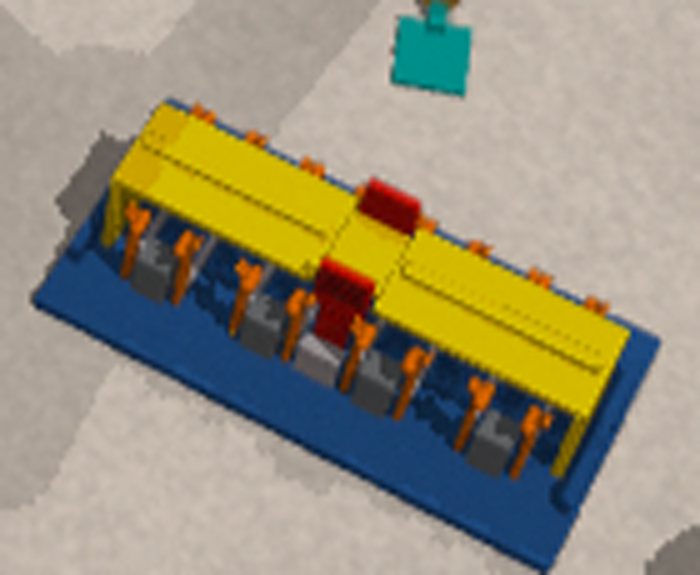

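```bash
python3 - <<'E'
from h import *
c=load("topa")
cr=[p2w(c,(130+u/6,185+v/6),0.01) for u,v in [(65,138),(648,68),(683,366),(90,438)]]
for p in cr: print(p.round(4))
m=np.mean(cr,0);e=(cr[0]+cr[3]-cr[1]-cr[2]);print("tray",m,"yaxis yaw",np.degrees(np.arctan2(e[1],e[0])), [np.linalg.norm(cr[i]-cr[(i+1)%4]).round(4) for i in range(4)])
tabs=[p2w(c,(130+u/6,185+v/6),.09) for u,v in [(335,158),(343,275)]];print("tabs top z.09",tabs, np.mean(tabs,0))
cs=load("scenea")
S=[(168,100),(660,342),(545,575),(33,300)]
q=[p2w(cs,(360+u/5,260+v/5),.01) for u,v in S]
print("scene corners",[x.round(4) for x in q],np.mean(q,0))
for n,h,b in [("blk",(145,106),(290,130)),("wR",(478,171),(625,183)),("wL",(141,360),(293,368))]:
    P=p2w(c,(310+h[0]/5,200+h[1]/5),.018);B=p2w(c,(310+b[0]/5,200+b[1]/5),.003);d=B-P
    print(n,P.round(4),"r",np.hypot(*P[:2]).round(3),"dist",np.hypot(*d[:2]).round(4),"yaw",np.degrees(np.arctan2(d[1],d[0])).round(1))
for n,uv in [("pink",(220,148)),("greentape",(281,161)),("whitetape",(343,166)),("gr",(362,328)),("gr2",(527,300)),("teal",(217,310)),("bowl",(91,215)),("box",(110,281)),("drv",(445,305)),("caddy",(513,221))]:
    print(n,p2w(c,uv,.02).round(3))
E
```

```text
[0.6441 0.3774 0.01  ]
[0.6797 0.0981 0.01  ]
[0.5337 0.0776 0.01  ]
[0.4984 0.357  0.01  ]
tray [0.58898455 0.22751123 0.01      ] yaxis yaw 97.22332658390265 [np.float64(0.2816), np.float64(0.1475), np.float64(0.2816), np.float64(0.1472)]
tabs top z.09 [array([0.61584089, 0.22944977, 0.09      ]), array([0.56139432, 0.22341933, 0.09      ])] [0.5886176  0.22643455 0.09      ]
scene corners [array([0.5331, 0.0793, 0.01  ]), array([0.4963, 0.3589, 0.01  ]), array([0.6466, 0.3791, 0.01  ]), array([0.6812, 0.0987, 0.01  ])] [0.58931152 0.22899598 0.01      ]
blk [ 0.605  -0.1939  0.018 ] r 0.635 dist 0.0851 yaw -97.2
wR [ 0.5676 -0.3836  0.018 ] r 0.685 dist 0.0872 yaw -92.6
wL [ 0.4588 -0.1905  0.018 ] r 0.497 dist 0.0871 yaw -91.6
pink [0.823 0.153 0.02 ]
greentape [ 0.784 -0.026  0.02 ]
whitetape [ 0.769 -0.207  0.02 ]
gr [ 0.303 -0.255  0.02 ]
gr2 [ 0.381 -0.716  0.02 ]
teal [0.352 0.146 0.02 ]
bowl [0.621 0.515 0.02 ]
box [0.432 0.448 0.02 ]
drv [ 0.367 -0.487  0.02 ]
caddy [ 0.607 -0.692  0.02 ]
```

```bash
python3 - <<'E'
from h import *
st()
y=np.radians(7.2)
print("above keeper");delta([.589,.228,.22],[np.cos(y),np.sin(y),0])
E
```

```text
t 0.25 p [ 0.1927 -0.5415  0.2309] y [-0.     0.001 -1.   ] z [ 0.335 -0.942 -0.001] F [ 0.5 -0.7  0.1] w 0.0854 q [-1.35  0.28  1.51  0.    1.36 -0.12]
above keeper
shift cm [-63.13   1.14 -59.22] turn [ 0.  -9.7 -0. ] q6 -0.12
shift cm [-63.13   1.14 -59.22] turn [ 0.  12.8  0. ] q6 -0.12
```

```bash
python3 -m jog '[0,-63.1,1.1,-59.2,0,-9.7,0, 0,-63.1,1.1,-59.2,0,-9.7,0, 0,-63.1,1.1,-59.2,0,-9.7,0, 0,-63.1,1.1,-59.2,0,-9.7,0, 0,-63.1,1.1,-59.2,0,-9.7,0, 0,-63.1,1.1,-59.2,0,-9.7,0, 0,-63.1,1.1,-59.2,0,-9.7,0, 0,-63.1,1.1,-59.2,0,-9.7,0, 0,-63.1,1.1,-59.2,0,-9.7,0, 0,-63.1,1.1,-59.2,0,-9.7,0, 0,-63.1,1.1,-59.2,0,-9.7,0, 0,-63.1,1.1,-59.2,0,-9.7,0]' 40
python3 - <<'E'
from h import *
st()
y=np.radians(7.2)
delta([.589,.228,.22],[np.cos(y),np.sin(y),0])
E
```

```text
clock: 1.75
position: [0.5367, 0.127, 0.2218]
ee_rot: [-0.53, 0.53, -0.467, 0.468]
contact_force: [0.6, -1.1, 0.4]
width: 0.0855
t 1.75 p [0.5367 0.127  0.2218] y [ 0.001 -0.001 -1.   ] z [0.992 0.126 0.   ] F [ 0.6 -1.1  0.4] w 0.0855 q [ 0.11  0.25  1.57 -0.    1.32 -0.02]
shift cm [-9.37  0.17  6.45] turn [-0.  0.  0.] q6 -0.02
shift cm [-9.37  0.17  6.45] turn [ 1.00e-02 -2.25e+01  1.00e-02] q6 -0.02
```

```bash
python3 -m jog '[0,-9.4,0.2,6.4,0,0,0, 0,-9.4,0.2,6.4,0,0,0, 0,-9.4,0.2,6.4,0,0,0, 0,-9.4,0.2,6.4,0,0,0]' >/dev/null
python3 - <<'E'
from h import *
st()
c=cam("wrist");save(c,"w1")
c=cam("top");save(c,"topb")
E
```

```text
t 2.25 p [0.5872 0.2259 0.2192] y [-0.001 -0.001 -1.   ] z [ 0.992  0.126 -0.002] F [-0.2 -0.5  0.8] w 0.0852 q [ 0.26  0.36  1.4  -0.    1.38  0.13]
```

View pics/w1.png

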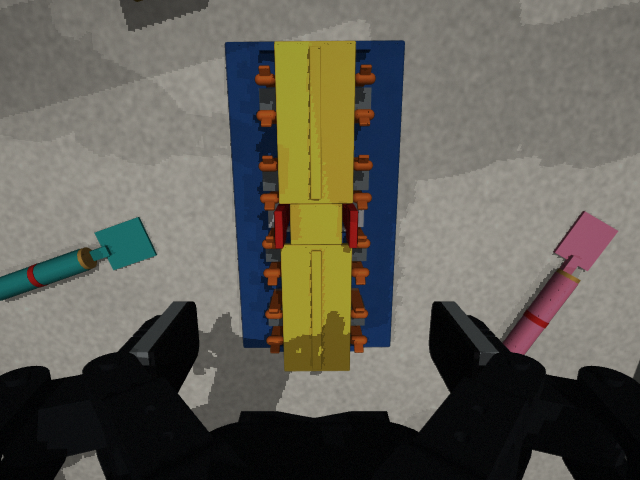

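View pics/topb.png

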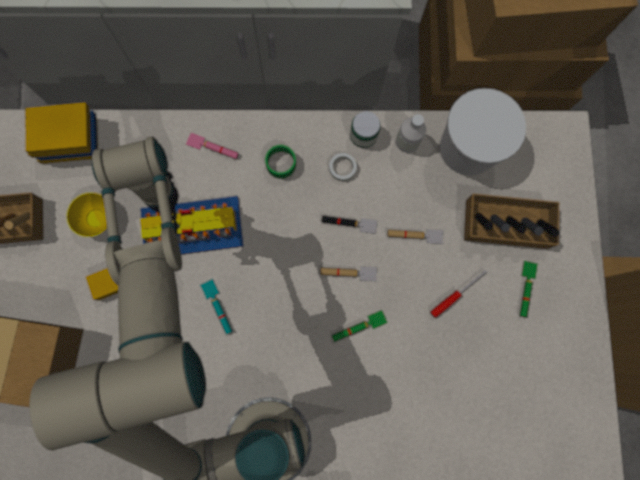

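The scene shows three trowels (one black, two wooden) and no hidden fourth. The keeper's tabs are at (279,226) and (350,226) in the wrist view. Next I'll refine the tray pose.

```bash
python3 - <<'E'
from h import *
c=load("w1")
cr=[p2w(c,u,.01) for u in [(225.5,42),(404.5,41),(390.5,347),(243,347)]]
m=np.mean(cr,0);e=(cr[0]+cr[1]-cr[2]-cr[3]);print(m,np.degrees(np.arctan2(e[1],e[0])),[np.linalg.norm(cr[i]-cr[(i+1)%4]).round(4) for i in range(4)])
crop(c,"w1c",260,190,375,260,6.5)
E
```

```text
[0.58824719 0.22714039 0.01      ] 97.59829751273021 [np.float64(0.148), np.float64(0.2826), np.float64(0.1502), np.float64(0.282)]
```

View pics/w1c.png

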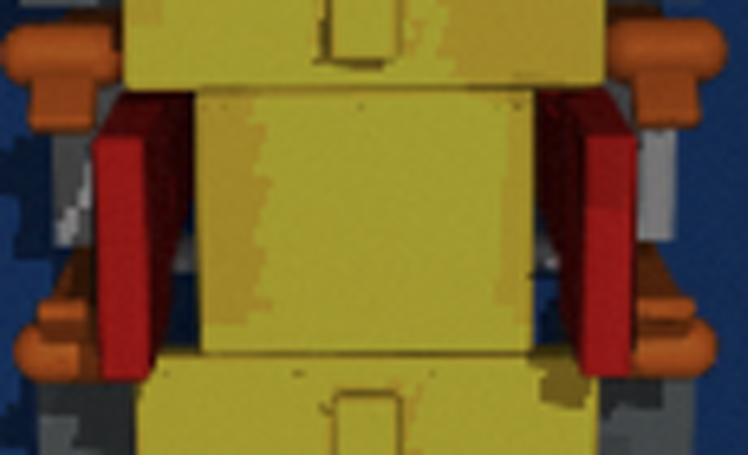

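```bash
python3 - <<'E'
from h import *
c=load("w1")
a=p2w(c,(274.9,229.5),.09);b=p2w(c,(357.4,229.2),.09);print(a,b,(a+b)/2,np.linalg.norm(a-b))
y=np.radians(7.5)
delta([*((a+b)/2)[:2],.120],[np.cos(y),np.sin(y),0])
delta([*((a+b)/2)[:2],.062],[np.cos(y),np.sin(y),0])
E
```

```text
[0.55848564 0.22360312 0.09      ] [0.61759487 0.23129602 0.09      ] [0.58804025 0.22744957 0.09      ] 0.05960772663675306
shift cm [-0.23  9.98  0.12] turn [ 0.   -0.05  0.  ] q6 0.13
shift cm [-0.23  9.98  0.12] turn [-1.000e-02  2.245e+01  1.000e-02] q6 0.13
shift cm [-0.24 15.78  0.12] turn [ 0.   -0.05  0.  ] q6 0.13
shift cm [-0.24 15.78  0.12] turn [-1.000e-02  2.245e+01  1.000e-02] q6 0.13
```

```bash
python3 -m jog '[0,-0.1,5,0,0,-0.05,0, 0,-0.1,10,0,0,-0.05,0, 0,-0.1,10,0,0,-0.05,0, 0,-0.1,10,0,0,-0.05,0]' >/dev/null
python3 - <<'E'
from h import *
st()
y=np.radians(7.5)
delta([.588,.2275,.062],[np.cos(y),np.sin(y),0])
E
```

```text
t 2.85 p [0.5888 0.2268 0.1218] y [ 0.003  0.001 -1.   ] z [0.991 0.131 0.003] F [0.8 0.4 0.4] w 0.0855 q [ 0.26  0.43  1.55 -0.    1.16  0.13]
shift cm [-0.08  5.98 -0.09] turn [-0.02  0.   -0.  ] q6 0.13
shift cm [-0.08  5.98 -0.09] turn [ -0.   -22.5    0.03] q6 0.13
```

```bash
python3 -m jog '[0,-0.1,3,-0.1,0,0,0, 0,-0.1,5,-0.1,0,0,0, 0,-0.1,6,-0.1,0,0,0, 0,-0.1,6,-0.1,0,0,0]' 30
python3 - <<'E'
from h import *
st(); c=cam("wrist");save(c,"w2")
E
```

```text
clock: 3.35
position: [0.5874, 0.2282, 0.0609]
ee_rot: [0.532, -0.531, 0.465, -0.466]
contact_force: [0.5, -0.0, 0.4]
width: 0.0849
t 3.35 p [0.5874 0.2282 0.0609] y [ 0.002  0.    -1.   ] z [0.991 0.132 0.002] F [ 0.5 -0.   0.4] w 0.0849 q [ 0.26  0.49  1.62 -0.    1.03  0.13]
```

View pics/w2.png

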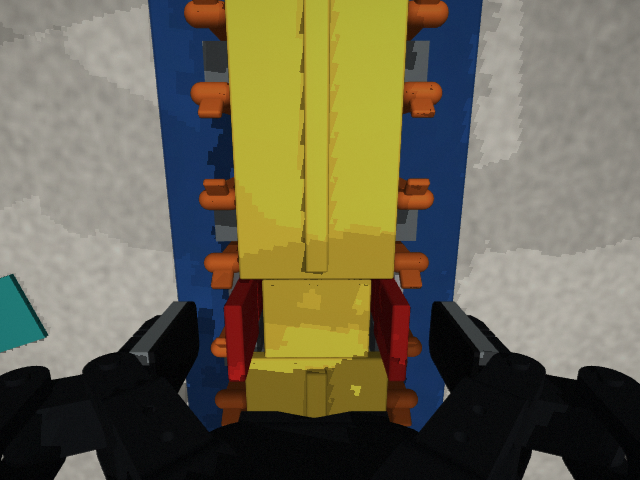

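Fingers straddle both red tabs symmetrically (tabs at (242,330) and (392,330)). Now squeeze.

```bash
python3 -m jog '[80,0,0,0,0,0,0, 140,0,0,0,0,0,0, 255,0,0,0,0,0,0, 255,0,0,0,0,0,0, 255,0,0,0,0,0,0, 255,0,0,0,0,0,0, 255,0,0,0,0,0,0, 255,0,0,0,0,0,0, 255,0,0,0,0,0,0]' 40
python3 - <<'E'
from h import *
st(); c=cam("wrist");save(c,"w3")
E
```

```text
clock: 4.53
position: [0.5883, 0.2284, 0.0626]
ee_rot: [0.533, -0.531, 0.465, -0.467]
contact_force: [-0.8, -0.6, 10.8]
width: 0.0435
t 4.53 p [0.5883 0.2284 0.0626] y [ 0.005  0.001 -1.   ] z [0.991 0.132 0.005] F [-0.8 -0.6 10.8] w 0.0435 q [ 0.26  0.49  1.62 -0.    1.03  0.13]
```

View pics/w3.png

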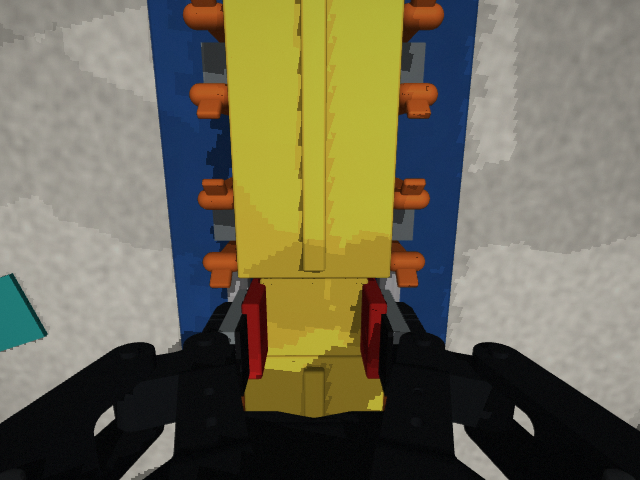

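```bash
python3 -m jog '[255,0,-0.4,0,0,0,0, 255,0,-1,0,0,0,0, 255,0,-2,0,0,0,0, 255,0,-3,0,0,0,0, 255,0,-3,0,0,0,0]' 40
python3 - <<'E'
from h import *
st(); c=cam("wrist");save(c,"w4");c=cam("scene");save(c,"s4");crop(c,"s4c",340,200,520,380,4)
E
```

```text
clock: 5.2
position: [0.5874, 0.2283, 0.091]
ee_rot: [0.533, -0.531, 0.465, -0.466]
contact_force: [-0.9, -0.4, -1.2]
width: 0.0431
t 5.2 p [0.5874 0.2283 0.091 ] y [ 0.002  0.001 -1.   ] z [0.991 0.132 0.002] F [-0.9 -0.4 -1.2] w 0.0431 q [ 0.26  0.46  1.59 -0.    1.09  0.13]
```

View pics/s4c.png

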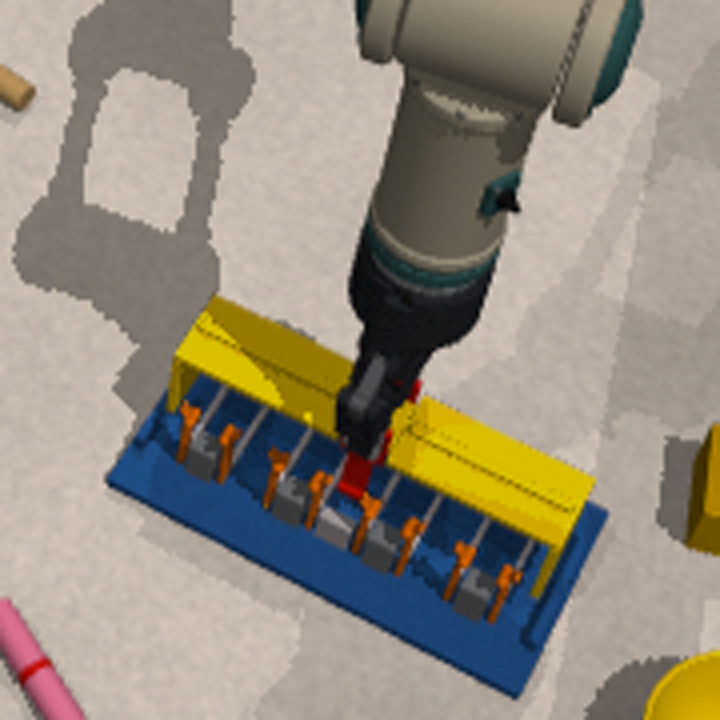

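```bash
python3 -m jog '[255,0,-4,0,0,0,0, 255,0,-8,0,0,0,0, 255,0,-8,0,0,0,0]' 40 >/dev/null
python3 - <<'E'
from h import *
st(); delta([.52,-.03,.15],[0,1,0])
E
```

```text
t 5.67 p [0.5887 0.2287 0.173 ] y [ 0.007  0.002 -1.   ] z [0.991 0.132 0.007] F [ 0.5  0.2 -2.3] w 0.0436 q [ 0.26  0.39  1.48 -0.    1.27  0.13]
shift cm [ 24.74   2.2  -10.24] turn [ -0.05 -10.3    0.03] q6 0.13
shift cm [ 24.74   2.2  -10.24] turn [-0.03 12.2  -0.05] q6 0.13
```

```bash
python3 -m jog '[255,4,0,-1,0,0,0, 255,8,0,-2,0,-1,0, 255,11,0,-4,0,-2.2,0, 255,14,0,-5.5,0,-3.5,0, 255,17,0,-7,0,-4.8,0, 255,20,0,-8,0,-6,0, 255,22,0,-9,0,-7.2,0, 255,24,0,-10,0,-8.4,0, 255,24.7,0,-10.2,0,-9.5,0, 255,24.7,0,-10.2,0,-10.3,0, 255,24.7,0,-10.2,0,-10.3,0]' 40 >/dev/null
python3 - <<'E'
from h import *
st(); delta([.52,-.03,.053],[0,1,0])
c=cam("wrist");save(c,"w5")
E
```

```text
t 7.05 p [ 0.5168 -0.0302  0.1681] y [-0.003  0.001 -1.   ] z [0.002 1.    0.001] F [-0.4  0.3 -2.5] w 0.0434 q [-0.19  0.24  1.72 -0.    1.18 -1.76]
shift cm [3.600e-01 1.151e+01 1.000e-02] turn [-0.   -0.01 -0.02] q6 -1.76
shift cm [3.600e-01 1.151e+01 1.000e-02] turn [ 4.000e-02  2.249e+01 -1.000e-02] q6 -1.76
```

View pics/w5.png

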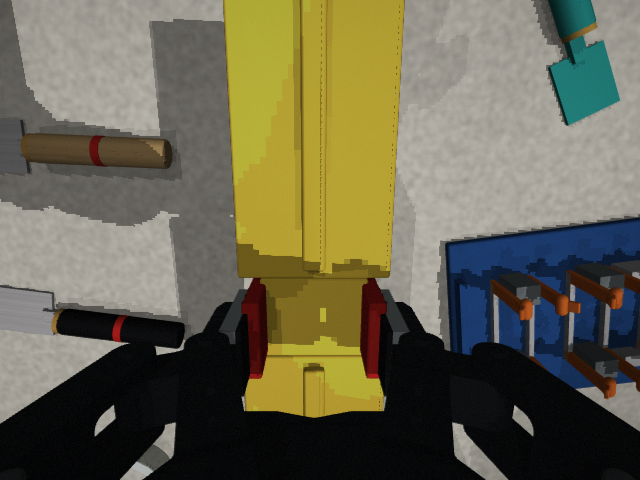

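```bash
python3 -m jog '[255,0,4,0,0,0,0, 255,0,8,0,0,0,0, 255,0,10.5,0,0,0,0, 255,0,11.1,0,0,0,0, 255,0,11.5,0,0,0,0, 255,0,11.5,0,0,0,0]' 40
python3 -m jog '[120,0,0,0,0,0,0, 40,0,0,0,0,0,0, 0,0,0,0,0,0,0, 0,0,0,0,0,0,0, 0,0,0,0,0,0,0, 0,0,0,0,0,0,0]' 40
python3 - <<'E'
from h import *
st()
c=cam("wrist");save(c,"w6")
c=cam("scene");crop(c,"s6",300,120,520,380,3)
E
```

```text
clock: 7.85
position: [0.5187, -0.0303, 0.0554]
ee_rot: [-0.707, 0.707, 0.0, 0.001]
contact_force: [0.5, -0.1, -2.9]
width: 0.0437
clock: 8.6
position: [0.5181, -0.0302, 0.0548]
ee_rot: [-0.707, 0.707, -0.0, 0.0]
contact_force: [0.2, 0.4, -0.5]
width: 0.0853
t 8.6 p [ 0.5181 -0.0302  0.0548] y [ 0. -0. -1.] z [ 0.  1. -0.] F [ 0.2  0.4 -0.5] w 0.0853 q [-0.19  0.36  1.88 -0.    0.91 -1.76]
```

View pics/s6.png

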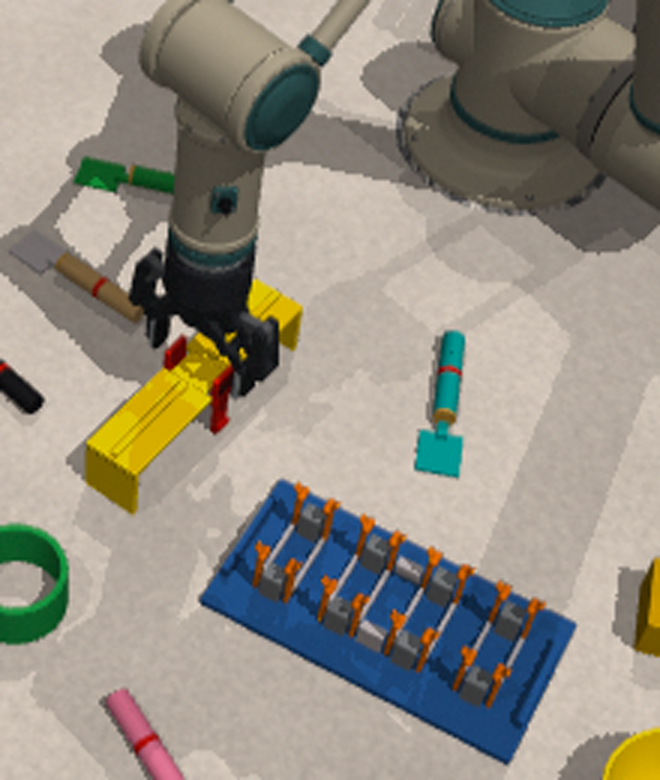

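View pics/w6.png

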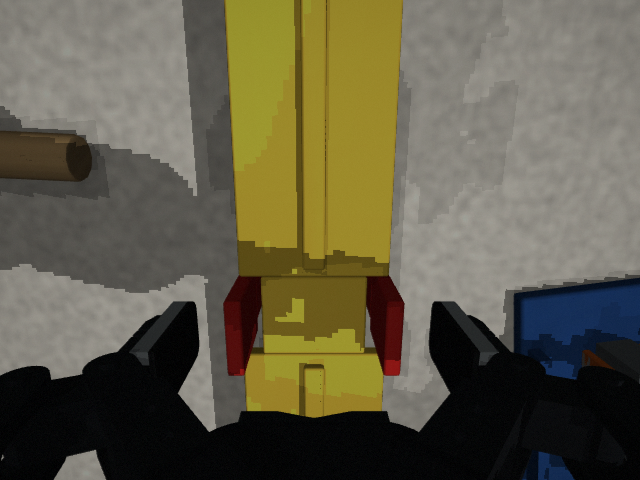

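```bash
python3 -m jog '[0,0,-5,0,0,0,0, 0,0,-10,0,0,0,0, 0,0,-10,0,0,0,0]' 60 >/dev/null
python3 - <<'E'
from h import *
st(); a=np.radians(-1.6);delta([.459,-.19,.15],[np.cos(a),np.sin(a),0])
c=cam("top");save(c,"topc");c=cam("wrist");save(c,"w7")
E
```

```text
t 9.07 p [ 0.5211 -0.0308  0.1589] y [ 0.009 -0.002 -1.   ] z [ 0.     1.    -0.002] F [ 0.3 -0.4  0.5] w 0.0853 q [-0.19  0.24  1.74 -0.    1.15 -1.76]
shift cm [ -6.21   0.86 -15.92] turn [-0.04 11.45  0.06] q6 -1.76
shift cm [ -6.21   0.86 -15.92] turn [  0.06 -11.05   0.04] q6 -1.76
```

View pics/w7.png

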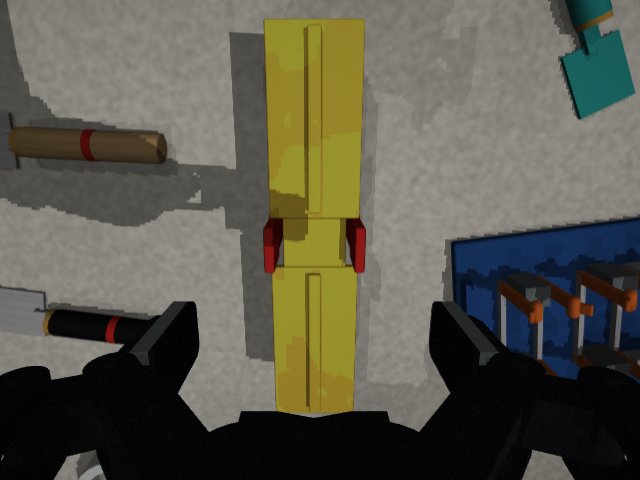

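View pics/topc.png

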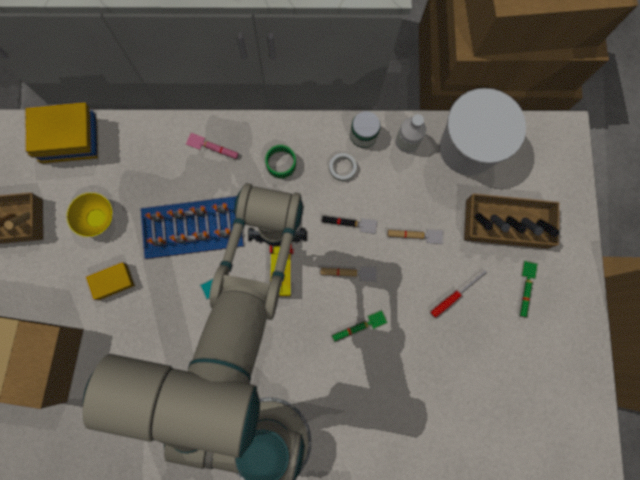

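```bash
python3 -m jog '[0,-2,0,-5,0,1.3,0, 0,-4,0,-10,0,2.6,0, 0,-6.2,0,-15.9,0,3.9,0, 0,-6.2,0,-15.9,0,5.2,0, 0,-6.2,0,-15.9,0,6.5,0, 0,-6.2,0,-15.9,0,7.8,0, 0,-6.2,0,-15.9,0,9.1,0, 0,-6.2,0,-15.9,0,10.4,0, 0,-6.2,0,-15.9,0,11.4,0, 0,-6.2,0,-15.9,0,11.4,0]' 60 >/dev/null
python3 - <<'E'
from h import *
st(); 
c=cam("wrist");save(c,"w8")
E
```

```text
t 10.43 p [ 0.4548 -0.1886  0.153 ] y [-0.003  0.002 -1.   ] z [ 1.    -0.02  -0.003] F [0.  0.3 0.3] w 0.0855 q [-0.53  0.21  1.8  -0.    1.13 -0.51]
```

View pics/w8.png

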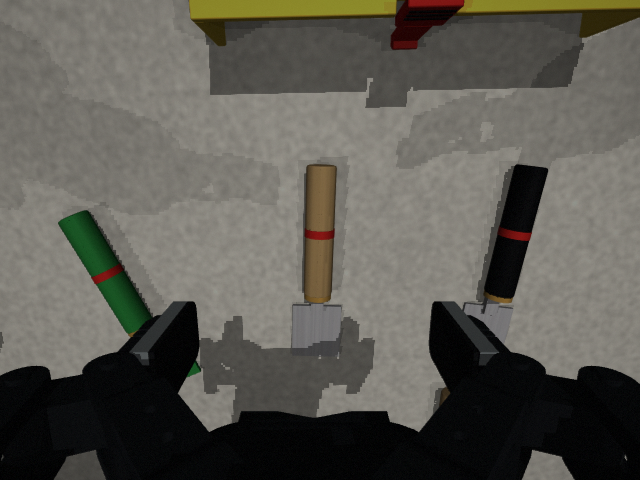

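```bash
python3 - <<'E'
from h import *
c=load("w8")
for n,u in [("wood",[(319.5,235),(321,167),(317.5,300)]),("blk",[(515,236),(530.5,168),(499.5,300)])]:
    P=[p2w(c,x,.02) for x in u];d=P[2]-P[1];a=np.degrees(np.arctan2(d[1],d[0]));print(n,P[0].round(4),((P[1]+P[2])/2).round(4),np.linalg.norm(d).round(4),"yaw",a.round(1))
    if n=="wood":
        z=np.radians(a+90);delta([*P[0][:2],.004],[np.cos(z),np.sin(z),0])
E
```

```text
wood [ 0.4583 -0.1921  0.02  ] [ 0.458  -0.1932  0.02  ] 0.1007 yaw -92.4
shift cm [ 0.35 14.93  0.37] turn [ 0.02  0.17 -0.01] q6 -0.52
shift cm [ 0.35 14.93  0.37] turn [-2.000e-02 -2.233e+01 -3.000e-02] q6 -0.52
blk [ 0.6018 -0.1956  0.02  ] [ 0.6014 -0.1964  0.02  ] 0.1003 yaw -96.5
```

```bash
python3 -m jog '[0,0.3,5,0,0,0.1,0, 0,0.3,10,0,0,0.1,0, 0,0.3,10,0,0,0.1,0,0,0.3,10,0,0,0.1,0]' 60 >/dev/null
python3 - <<'E'
from h import *
st();z=np.radians(-2.4);delta([.4583,-.1925,.004],[np.cos(z),np.sin(z),0])
E
```

```text
t 10.97 p [ 0.4567 -0.1927  0.0557] y [ 0.001 -0.001 -1.   ] z [ 0.999 -0.034  0.001] F [-0.2 -0.3  0.6] w 0.0854 q [-0.54  0.33  1.93 -0.    0.89 -0.51]
shift cm [-0.03  5.17  0.15] turn [-0.01  0.05  0.01] q6 -0.51
shift cm [-0.03  5.17  0.15] turn [ 1.000e-02 -2.245e+01  1.000e-02] q6 -0.51
```

```bash
python3 -m jog '[0,0,3,0.15,0,0,0, 0,0,4.7,0.15,0,0,0, 0,0,5.1,0.15,0,0,0, 0,0,5.1,0.15,0,0,0]' 80
python3 -m jog '[150,0,0,0,0,0,0, 255,0,0,0,0,0,0, 255,0,0,0,0,0,0, 255,0,0,0,0,0,0, 255,0,0,0,0,0,0, 255,0,0,0,0,0,0, 255,0,0,0,0,0,0]' 80
python3 - <<'E'
from h import *
st();c=cam("wrist");save(c,"w9")
E
```

```text
clock: 11.48
position: [0.4586, -0.1929, 0.0051]
ee_rot: [-0.491, 0.491, -0.508, 0.51]
contact_force: [1.1, -0.6, 0.0]
width: 0.0854
clock: 12.35
position: [0.4575, -0.1923, 0.0043]
ee_rot: [-0.491, 0.491, -0.509, 0.509]
contact_force: [-0.7, 0.8, 4.8]
width: 0.0191
t 12.35 p [ 0.4575 -0.1923  0.0043] y [ 0. -0. -1.] z [ 0.999 -0.035  0.   ] F [-0.7  0.8  4.8] w 0.0191 q [-0.54  0.4   1.98 -0.    0.76 -0.5 ]
```

View pics/w9.png

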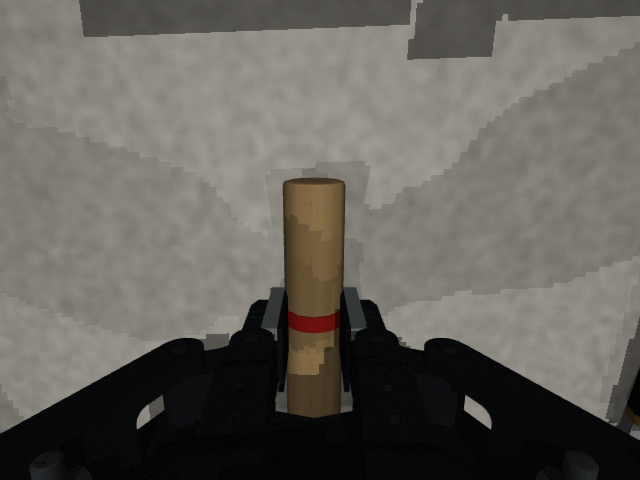

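```bash
cat >> h.py <<'E'
def bandtool(c,uv,ytool):
    """tool coords of pixel's ray at tool y = ytool"""
    s=c["s"];C=-c["R"].T@c["t"];d=c["R"].T@np.linalg.inv(c["K"])@np.array([*uv,1.])
    R=toR(s["ee_rot"]).as_matrix();Ct=R.T@(C-s["position"]);dt=R.T@d
    return Ct+dt*(ytool-Ct[1])/dt[1]
E
python3 - <<'E'
from h import *
c=load("w9");print(bandtool(c,(313,323.5),-.0177),bandtool(c,(313,180),-.0177))
E
python3 -m jog '[255,0,-3,0,0,0,0, 255,0,-8,0,0,0,0, 255,0,-14,0,0,0,0, 255,0,-14,0,0,0,0]' 80
python3 - <<'E'
from h import *
st();c=cam("wrist");save(c,"w10")
E
```

```text
[-0.00109726 -0.0177     -0.00057816] [-0.05172337 -0.0177     -0.00052494]
clock: 12.9
position: [0.4605, -0.194, 0.1483]
ee_rot: [-0.492, 0.49, -0.505, 0.512]
contact_force: [-0.0, -0.2, -1.2]
width: 0.0189
t 12.9 p [ 0.4605 -0.194   0.1483] y [ 0.009 -0.006 -1.   ] z [ 0.999 -0.035  0.009] F [-0.  -0.2 -1.2] w 0.0189 q [-0.54  0.22  1.8  -0.    1.11 -0.5 ]
```

View pics/w10.png

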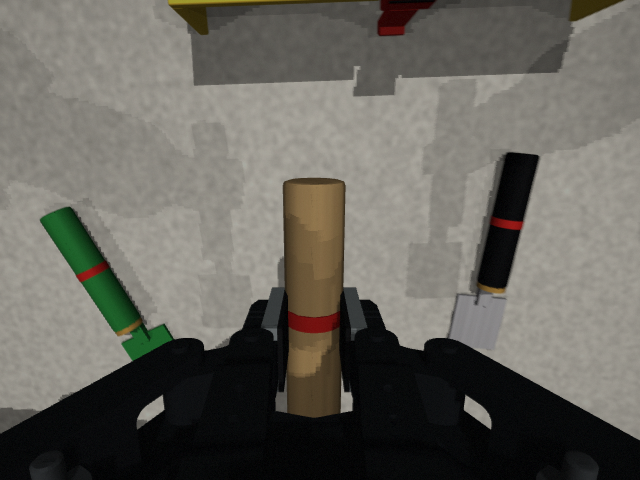

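```bash
cat >> h.py <<'E'
TC=np.array([.588,.2277]);TY=np.radians(7.5)
tx=np.array([np.cos(TY),np.sin(TY)]);ty=np.array([-np.sin(TY),np.cos(TY)])
def clip(i): return TC+ty*[-.093,-.031,.031,.093][i-1]
E
python3 - <<'E'
from h import *
print(clip(4),clip(1));st()
p=clip(4)-tx*.001;delta([*p,.15],[-ty[0],-ty[1],0])
E
```

```text
[0.57586106 0.31990437] [0.60013894 0.13549563]
t 12.95 p [ 0.4585 -0.1929  0.1457] y [ 0.004 -0.003 -1.   ] z [ 0.999 -0.035  0.004] F [ 0.  -0.3 -2.4] w 0.0186 q [-0.54  0.22  1.81 -0.    1.11 -0.5 ]
shift cm [-51.64  -0.52   9.83] turn [-4.000e-02  1.006e+01 -1.000e-02] q6 -0.5
shift cm [-51.64  -0.52   9.83] turn [-1.000e-02 -1.244e+01  4.000e-02] q6 -0.5
```

```bash
python3 -m jog '[255,-4,-0.5,1,0,1,0, 255,-9,-0.5,2,0,2,0, 255,-14,-0.5,3,0,3,0, 255,-19,-0.5,4,0,4,0, 255,-24,-0.5,5,0,5,0, 255,-29,-0.5,6,0,6,0, 255,-34,-0.5,7,0,7,0, 255,-39,-0.5,8,0,8,0, 255,-44,-0.5,9,0,9,0, 255,-49,-0.5,9.8,0,10.06,0, 255,-51.6,-0.5,9.8,0,10.06,0, 255,-51.6,-0.5,9.8,0,10.06,0]' 80 >/dev/null
python3 - <<'E'
from h import *
st()
p=clip(4)-tx*.001;delta([*p,.08],[-ty[0],-ty[1],0])
c=cam("wrist");save(c,"w11")
E
```

```text
t 14.45 p [0.5721 0.3209 0.1464] y [-0.004 -0.002 -1.   ] z [ 0.134 -0.991  0.001] F [-0.2 -1.1 -1.2] w 0.0188 q [ 0.41  0.45  1.45 -0.    1.25  1.84]
shift cm [-0.28  6.64  0.14] turn [-0.01  0.03  0.03] q6 1.84
shift cm [-0.28  6.64  0.14] turn [ 4.000e-02 -2.247e+01  2.000e-02] q6 1.84
```

View pics/w11.png

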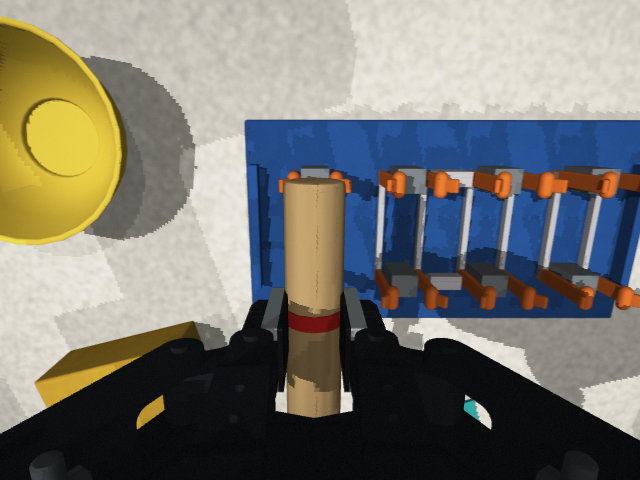

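```bash
python3 - <<'E'
from h import *
c=load("w11")
for i in (4,3,2,1):
    for s in (.036,-.036):
        for w in (-.0115,.0115):
            p=clip(i)+tx*s+ty*w;u=w2p(c,[*p,.063]);cv2.circle(c["img"],tuple(np.int32(u.round())),2,(0,255,0),-1)
for a in (-.075,.075):
    for b in (-.142,.142):
        u=w2p(c,[*(TC+tx*a+ty*b),.01]);cv2.circle(c["img"],tuple(np.int32(u.round())),2,(0,255,255),-1)
crop(c,"w11o",230,100,640,350,1.9)
E
```

```text
(no output)
```

View pics/w11o.png

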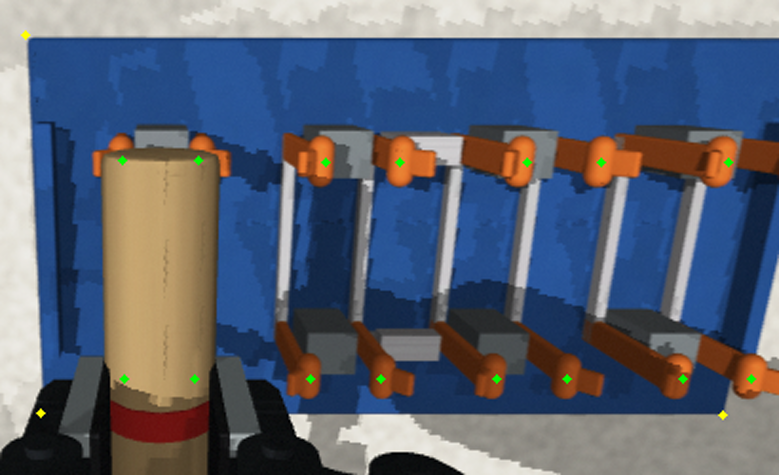

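```bash
python3 -m jog '[255,-0.2,3,0.1,0,0,0, 255,-0.2,6,0.1,0,0,0, 255,-0.2,6.6,0.1,0,0,0, 255,-0.2,6.6,0.1,0,0,0]' 90 >/dev/null
python3 - <<'E'
from h import *
st()
p=clip(4)-tx*.001;delta([*p,.043],[-ty[0],-ty[1],0])
E
```

```text
t 15.0 p [0.5756 0.3181 0.0828] y [-0.001 -0.001 -1.   ] z [ 0.13  -0.992  0.001] F [-0.8 -0.3 -1.3] w 0.0183 q [ 0.4   0.5   1.53 -0.    1.11  1.84]
shift cm [ 0.05  3.98 -0.18] turn [-0.   -0.01  0.  ] q6 1.84
shift cm [ 0.05  3.98 -0.18] turn [-1.000e-02  2.249e+01 -1.000e-02] q6 1.84
```

```bash
python3 -m jog '[255,0,1,-0.1,0,0,0, 255,0,1.8,-0.1,0,0,0, 255,0,2.4,-0.1,0,0,0, 255,0,2.8,-0.1,0,0,0, 255,0,2.8,-0.1,0,0,0]' 110
python3 -m jog '[255,0,0.3,0,0,0,0, 255,0,0.6,0,0,0,0, 255,0,0.9,0,0,0,0, 255,0,1.2,0,0,0,0, 255,0,1.2,0,0,0,0]' 110
python3 - <<'E'
from h import *
st();c=cam("wrist");save(c,"w12")
E
```

```text
clock: 15.62
position: [0.5753, 0.3205, 0.0547]
ee_rot: [-0.047, 0.047, -0.706, 0.706]
contact_force: [-0.6, 2.1, -1.5]
width: 0.0182
clock: 16.25
position: [0.5763, 0.3204, 0.0446]
ee_rot: [0.047, -0.045, 0.706, -0.705]
contact_force: [0.5, 0.1, 8.2]
width: 0.0181
t 16.25 p [0.5763 0.3204 0.0446] y [ 0.002  0.001 -1.   ] z [ 0.13  -0.992 -0.001] F [0.5 0.1 8.2] w 0.0181 q [0.4  0.54 1.57 0.   1.03 1.84]
```

View pics/w12.png

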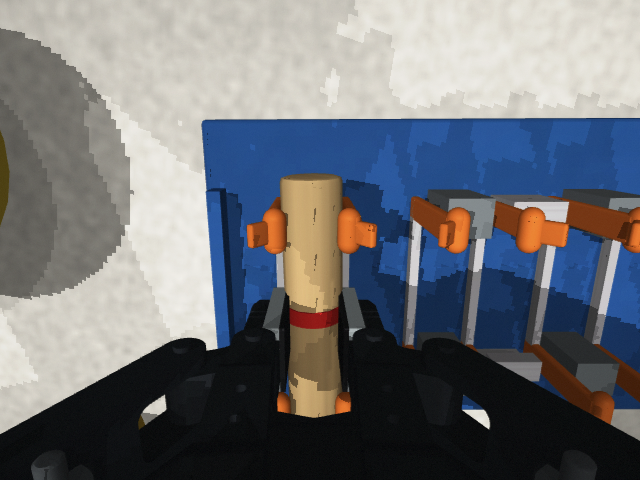

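```bash
python3 -m jog '[255,0,0.3,0,0,0,0, 255,0,0.5,0,0,0,0, 255,0,0.5,0,0,0,0]' 110
python3 -m jog '[255,0,0.3,0,0,0,0, 255,0,0.5,0,0,0,0, 255,0,0.5,0,0,0,0]' 110
python3 - <<'E'
from h import *
st();c=cam("wrist");save(c,"w13");crop(c,"w13c",200,150,440,430,2.1);c=cam("scene");save(c,"s13");crop(c,"s13c",380,260,500,375,5)
E
```

```text
clock: 16.68
position: [0.5766, 0.3205, 0.0438]
ee_rot: [0.047, -0.045, 0.706, -0.705]
contact_force: [-3.5, -3.1, 28.1]
width: 0.0179
clock: 17.05
position: [0.5767, 0.3205, 0.0436]
ee_rot: [0.048, -0.044, 0.706, -0.705]
contact_force: [-10.1, -4.9, 51.4]
width: 0.0179
t 17.05 p [0.5767 0.3205 0.0436] y [ 0.006  0.002 -1.   ] z [ 0.13  -0.992 -0.001] F [-10.1  -4.9  51.4] w 0.0179 q [ 0.4   0.54  1.57 -0.    1.02  1.84]
```

View pics/w13c.png

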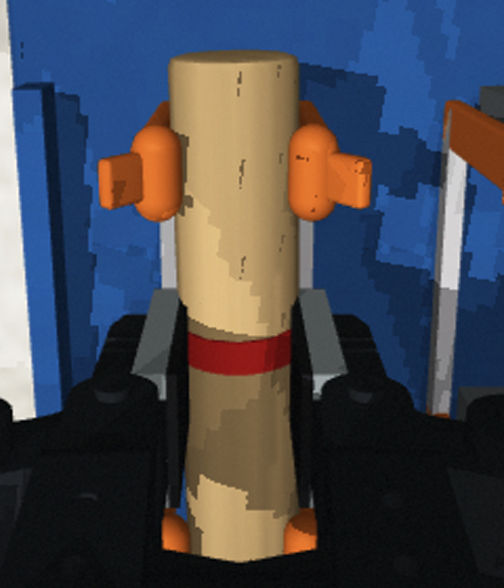

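View pics/s13c.png

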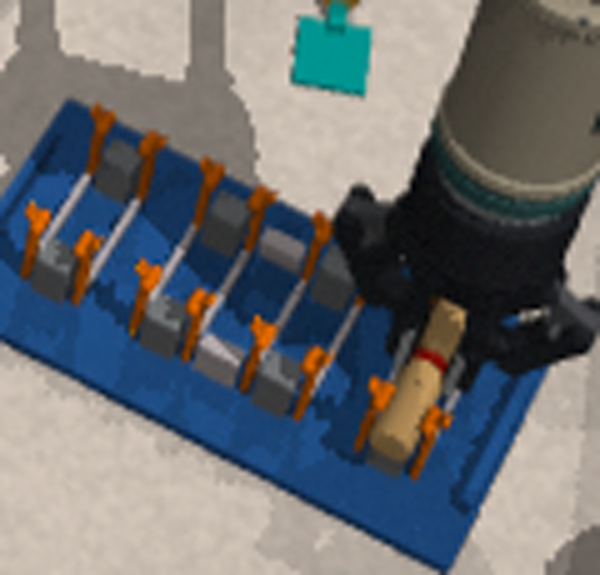

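```bash
python3 -m jog '[255,0,-0.5,0,0,0,0, 255,0,-0.9,0,0,0,0, 255,0,-0.9,0,0,0,0, 130,0,-0.9,0,0,0,0, 130,0,-0.9,0,0,0,0, 130,0,-0.9,0,0,0,0]' 80
python3 -m jog '[130,0,-2,0,0,0,0, 130,0,-5,0,0,0,0, 130,0,-10,0,0,0,0, 130,0,-10,0,0,0,0]' 80
python3 - <<'E'
from h import *
st();c=cam("wrist");save(c,"w14");c=cam("top");save(c,"topd")
E
```

```text
clock: 17.9
position: [0.5748, 0.3199, 0.0408]
ee_rot: [-0.046, 0.047, -0.705, 0.706]
contact_force: [0.1, 0.2, -0.6]
width: 0.0418
clock: 18.4
position: [0.5781, 0.3214, 0.146]
ee_rot: [0.049, -0.043, 0.707, -0.705]
contact_force: [-0.3, -0.4, 0.5]
width: 0.0421
t 18.4 p [0.5781 0.3214 0.146 ] y [ 0.008  0.003 -1.   ] z [ 0.131 -0.991 -0.002] F [-0.3 -0.4  0.5] w 0.0421 q [ 0.4   0.45  1.45 -0.    1.23  1.84]
```

View pics/w14.png

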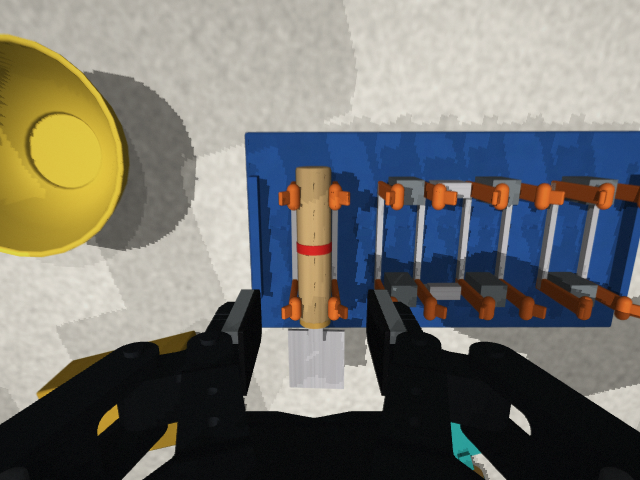

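View pics/topd.png

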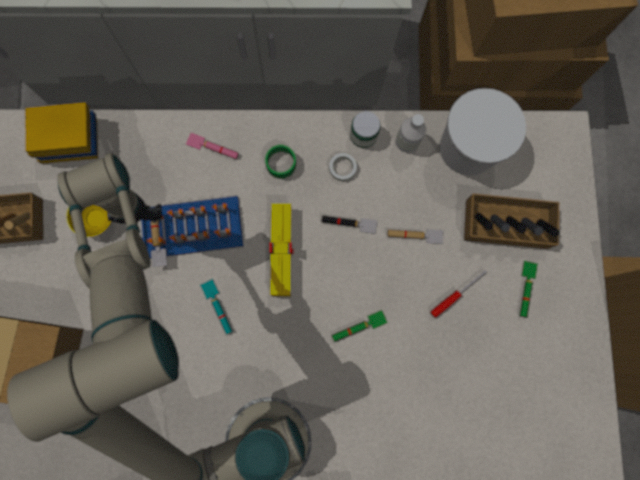

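```bash
python3 - <<'E'
from h import *
c=load("w14");P=p2w(c,(313.5,249),.06);d=P[:2]-clip(4);print("along x",d@tx,"y",d@ty)
a=np.radians(-6.7);delta([.602,-.196,.15],[np.cos(a),np.sin(a),0])
E
```

```text
along x 0.0030313270092521523 y 0.00014013002711626936
shift cm [ 4.09 -0.82 51.53] turn [-0.   -9.47  0.  ] q6 1.84
shift cm [ 4.09 -0.82 51.53] turn [-0.   13.03 -0.  ] q6 1.84
```

```bash
python3 -m jog '[130,0.5,-0.8,5,0,-1,0, 130,1,-0.8,10,0,-2,0, 100,1.5,-0.8,16,0,-3.2,0, 50,2,-0.8,22,0,-4.4,0, 0,2.5,-0.8,28,0,-5.6,0, 0,3,-0.8,34,0,-6.8,0, 0,3.5,-0.8,40,0,-8,0, 0,4.1,-0.8,46,0,-9,0, 0,4.1,-0.8,51.5,0,-9.47,0, 0,4.1,-0.8,51.5,0,-9.47,0, 0,4.1,-0.8,51.5,0,-9.47,0]' 80 >/dev/null
python3 - <<'E'
from h import *
st();c=cam("wrist");save(c,"w15")
E
```

```text
t 19.88 p [ 0.6009 -0.1949  0.1479] y [-0.004  0.002 -1.   ] z [ 0.993 -0.118 -0.004] F [-0.5 -0.1 -0.6] w 0.0855 q [-0.42  0.42  1.5   0.    1.23 -0.31]
```

View pics/w15.png

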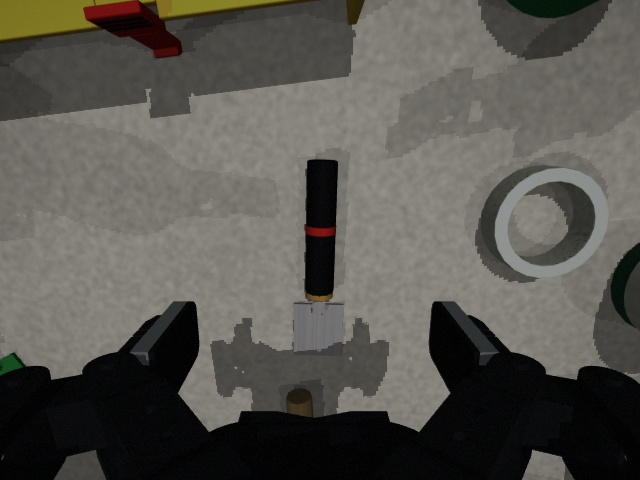

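```bash
cat >> h.py <<'E'
def meas(c,band,e1,e2,z=.02):
    P=[p2w(c,x,z) for x in (band,e1,e2)];d=P[2]-P[1];a=np.degrees(np.arctan2(d[1],d[0]))
    print("band",P[0].round(4),"mid",((P[1]+P[2])/2).round(4),"L",np.linalg.norm(d).round(4),"yaw",a.round(1));return P[0],np.radians(a+90)
E
python3 - <<'E'
from h import *
c=load("w15");P,z=meas(c,(320.5,231),(322,160),(318.5,299));delta([*P[:2],.004],[np.cos(z),np.sin(z),0])
E
python3 -m jog '[0,0.2,5,0,0,0.1,0, 0,0.2,10,0,0,0.1,0, 0,0.2,10,0,0,0.1,0,0,0.2,10,0,0,0.1,0]' >/dev/null
python3 - <<'E'
from h import *
c=load("w15");P,z=meas(c,(320.5,231),(322,160),(318.5,299));st();delta([*P[:2],.004],[np.cos(z),np.sin(z),0])
E
```

```text
band [ 0.6052 -0.1946  0.02  ] mid [ 0.6048 -0.1959  0.02  ] L 0.1027 yaw -98.0
shift cm [1.000e-02 1.443e+01 4.600e-01] turn [ 0.02  0.16 -0.01] q6 -0.31
shift cm [1.000e-02 1.443e+01 4.600e-01] turn [-2.000e-02 -2.234e+01 -4.000e-02] q6 -0.31
band [ 0.6052 -0.1946  0.02  ] mid [ 0.6048 -0.1959  0.02  ] L 0.1027 yaw -98.0
t 20.43 p [ 0.603  -0.197   0.0512] y [ 0.002 -0.001 -1.   ] z [ 0.992 -0.13   0.002] F [-0.1 -0.5  1.1] w 0.0854 q [-0.43  0.5   1.62  0.    1.01 -0.3 ]
shift cm [-0.27  4.72  0.18] turn [-0.01  0.07  0.  ] q6 -0.3
shift cm [-0.27  4.72  0.18] turn [ 1.000e-02 -2.243e+01  2.000e-02] q6 -0.3
```

```bash
python3 -m jog '[0,-0.2,3,0.15,0,0.05,0, 0,-0.2,4.4,0.15,0,0.05,0, 0,-0.2,4.8,0.15,0,0.05,0, 0,-0.2,4.8,0.15,0,0.05,0]' 80
python3 -m jog '[150,0,0,0,0,0,0, 255,0,0,0,0,0,0, 255,0,0,0,0,0,0, 255,0,0,0,0,0,0, 255,0,0,0,0,0,0, 255,0,0,0,0,0,0, 255,0,0,0,0,0,0]' 80
python3 - <<'E'
from h import *
st();c=cam("wrist");save(c,"w16")
E
```

```text
clock: 20.92
position: [0.6041, -0.1962, 0.0026]
ee_rot: [-0.464, 0.464, -0.533, 0.534]
contact_force: [0.3, 0.5, 0.3]
width: 0.0853
clock: 21.8
position: [0.6039, -0.1961, 0.0024]
ee_rot: [-0.464, 0.464, -0.533, 0.534]
contact_force: [0.1, 0.9, 5.8]
width: 0.0189
t 21.8 p [ 0.6039 -0.1961  0.0024] y [ 0.001 -0.    -1.   ] z [ 0.99  -0.138  0.001] F [0.1 0.9 5.8] w 0.0189 q [-0.42  0.56  1.67 -0.    0.92 -0.28]
```

View pics/w16.png

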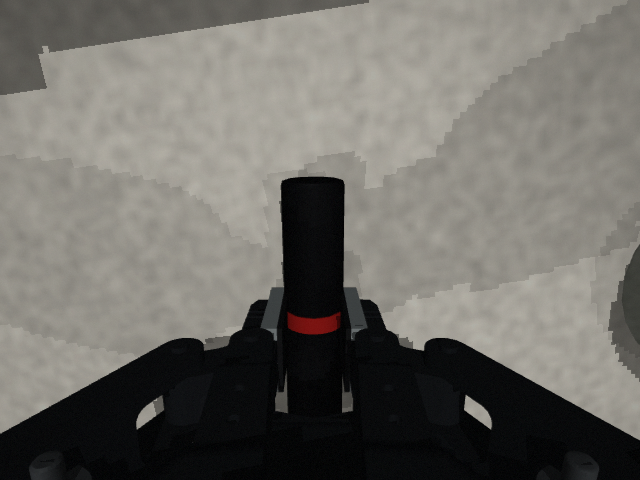

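```bash
python3 -m jog '[255,0,-3,0,0,0,0, 255,0,-8,0,0,0,0, 255,0,-14.5,0,0,0,0, 255,0,-14.5,0,0,0,0]' 80 >/dev/null
python3 - <<'E'
from h import *
st();p=clip(3)-tx*.002;delta([*p,.15],[-ty[0],-ty[1],0])
E
```

```text
t 22.35 p [ 0.6067 -0.1973  0.152 ] y [ 0.01  -0.005 -1.   ] z [ 0.99  -0.138  0.01 ] F [-0.5  0.1 -1.6] w 0.0195 q [-0.42  0.41  1.5  -0.    1.22 -0.28]
shift cm [-4.477e+01 -3.000e-02 -8.740e+00] turn [-0.08  9.32 -0.03] q6 -0.28
shift cm [-4.477e+01 -3.000e-02 -8.740e+00] turn [ -0.03 -13.18   0.08] q6 -0.28
```

```bash
python3 -m jog '[255,-3,0,-0.5,0,0.7,0, 255,-8,0,-1.5,0,1.7,0, 255,-13,0,-2.5,0,2.7,0, 255,-18,0,-3.5,0,3.8,0, 255,-23,0,-4.5,0,4.9,0, 255,-28,0,-5.5,0,6,0, 255,-33,0,-6.5,0,7,0, 255,-38,0,-7.5,0,8,0, 255,-42,0,-8.3,0,8.9,0, 255,-44.7,0,-8.8,0,9.32,0, 255,-44.7,0,-8.8,0,9.32,0, 255,-44.7,0,-8.8,0,9.32,0]' 80 >/dev/null
python3 - <<'E'
from h import *
st();p=clip(3)-tx*.002;delta([*p,.08],[-ty[0],-ty[1],0])
E
```

```text
t 23.85 p [0.5774 0.2581 0.1453] y [-0.002 -0.002 -1.   ] z [ 0.131 -0.991  0.001] F [ 0.4 -0.3 -0.3] w 0.0194 q [ 0.31  0.42  1.51 -0.    1.22  1.75]
shift cm [-0.47  6.53  0.04] turn [-0.01  0.01  0.02] q6 1.75
shift cm [-0.47  6.53  0.04] turn [ 3.000e-02 -2.249e+01  2.000e-02] q6 1.75
```

```bash
python3 -m jog '[255,-0.4,3,0,0,0,0, 255,-0.4,6,0,0,0,0, 255,-0.4,6.5,0,0,0,0, 255,-0.4,6.5,0,0,0,0]' 110 >/dev/null
python3 - <<'E'
from h import *
st();p=clip(3)-tx*.002;delta([*p,.0415],[-ty[0],-ty[1],0])
c=cam("wrist");save(c,"w17")
E
```

```text
t 24.35 p [0.5824 0.2586 0.0818] y [-0. -0. -1.] z [ 0.13  -0.992  0.   ] F [-0.1  0.2 -0.6] w 0.0184 q [ 0.31  0.48  1.58 -0.    1.09  1.75]
shift cm [0.05 4.03 0.04] turn [-0.   -0.01  0.  ] q6 1.75
shift cm [0.05 4.03 0.04] turn [-0.   22.49 -0.  ] q6 1.75
```

View pics/w17.png

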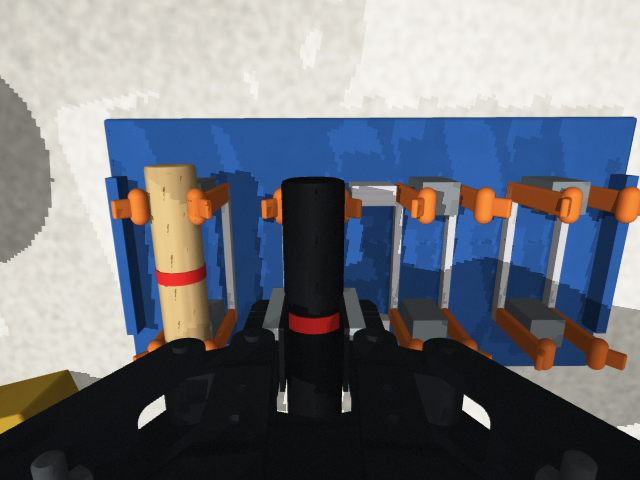

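Aligned with clip 3 (jaw tips at (270,207) and (352,207) either side of the handle at 313). Press down.

```bash
python3 -m jog '[255,0,1,0,0,0,0, 255,0,2,0,0,0,0, 255,0,2.6,0,0,0,0, 255,0,3,0,0,0,0, 255,0,3.4,0,0,0,0, 255,0,3.8,0,0,0,0, 255,0,4.2,0,0,0,0, 255,0,4.2,0,0,0,0]' 110
python3 -m jog '[255,0,0.3,0,0,0,0, 255,0,0.5,0,0,0,0, 255,0,0.5,0,0,0,0]' 110
```

```text
clock: 25.4
position: [0.5824, 0.2596, 0.0414]
ee_rot: [-0.047, 0.046, -0.706, 0.706]
contact_force: [-2.1, -1.3, 11.0]
width: 0.018
clock: 25.78
position: [0.5824, 0.2596, 0.0412]
ee_rot: [0.048, -0.045, 0.706, -0.705]
contact_force: [-9.9, -2.4, 34.5]
width: 0.0182
```

```bash
python3 -m jog '[255,0,-0.3,0,0,0,0, 255,0,-0.6,0,0,0,0, 255,0,-0.6,0,0,0,0, 130,0,-0.6,0,0,0,0, 130,0,-0.6,0,0,0,0, 130,0,-0.6,0,0,0,0]' 80
python3 -m jog '[130,0,-2,0,0,0,0, 130,0,-5,0,0,0,0, 130,0,-10,0,0,0,0, 130,0,-10,0,0,0,0]' 80
python3 - <<'E'
from h import *
st();c=cam("wrist");save(c,"w18");c=cam("top");save(c,"tope")
crop(c,"topec",300,190,460,300,4.5)
a=np.radians(-2.6);delta([.5676,-.3836,.15],[np.cos(a),np.sin(a),0])
E
```

```text
clock: 26.52
position: [0.5818, 0.2594, 0.0401]
ee_rot: [-0.046, 0.047, -0.705, 0.706]
contact_force: [-0.2, -0.8, 0.1]
width: 0.0413
clock: 27.02
position: [0.585, 0.2605, 0.1452]
ee_rot: [0.049, -0.043, 0.706, -0.705]
contact_force: [1.0, 0.6, -0.4]
width: 0.0423
t 27.02 p [0.585  0.2605 0.1452] y [ 0.009  0.003 -1.   ] z [ 0.131 -0.991 -0.002] F [ 1.   0.6 -0.4] w 0.0423 q [ 0.31  0.42  1.5  -0.    1.21  1.75]
shift cm [ 9.84 -0.91 63.57] turn [-0.   -9.99 -0.  ] q6 1.75
shift cm [ 9.84 -0.91 63.57] turn [ 0.   12.51 -0.  ] q6 1.75
```

View pics/w18.png

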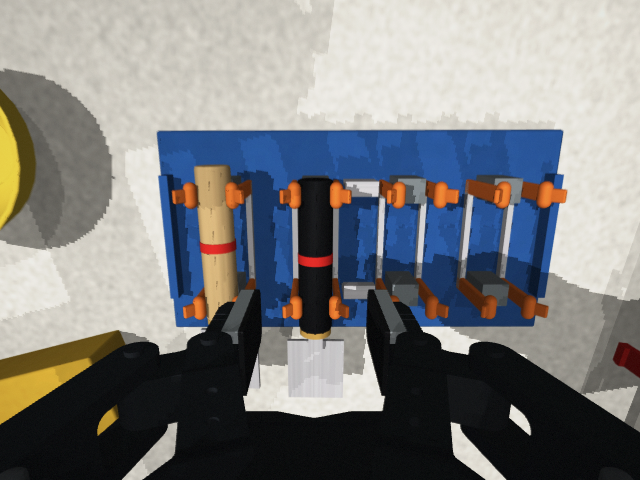

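View pics/topec.png

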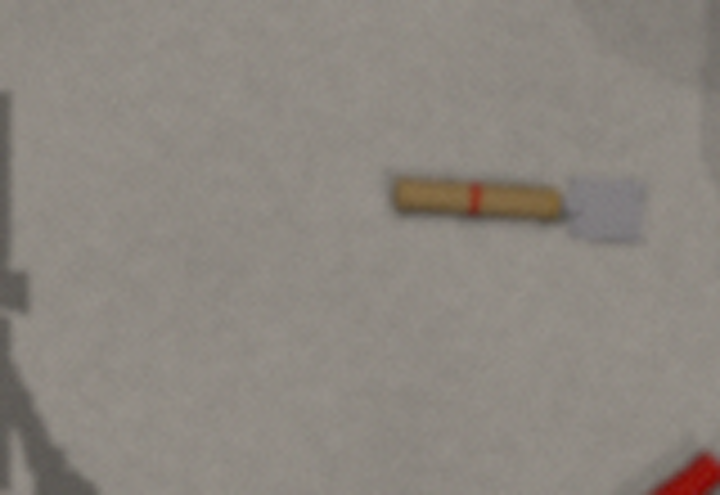

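```bash
python3 - <<'E'
from h import *
c=load("w18")
for i,u in ((3,(315.5,261)),(4,(218,248.5))):
    P=p2w(c,u,.06);d=P[:2]-clip(i);print(i,"x",d@tx,"y",d@ty)
E
python3 -m jog '[130,1,-0.9,6,0,-1,0, 130,2,-0.9,12,0,-2,0, 130,3,-0.9,18,0,-3.1,0, 130,4,-0.9,24,0,-4.2,0, 100,5,-0.9,30,0,-5.3,0, 50,6,-0.9,36,0,-6.4,0, 0,7,-0.9,42,0,-7.4,0, 0,8,-0.9,48,0,-8.4,0, 0,9,-0.9,54,0,-9.4,0, 0,9.8,-0.9,60,0,-10,0, 0,9.8,-0.9,63.6,0,-10,0, 0,9.8,-0.9,63.6,0,-10,0]' 80 >/dev/null
python3 -m jog '[0,0,0,0,0,0,0,0,0,0,0,0,0,0]' >/dev/null
python3 - <<'E'
from h import *
st();c=cam("wrist");save(c,"w19")
E
```

```text
3 x -0.00543785257917336 y -0.00042898922961319397
4 x 0.002603974105576816 y -0.002568397331478243
t 28.88 p [ 0.5678 -0.3821  0.1492] y [-0.001  0.001 -1.   ] z [ 0.999 -0.042 -0.001] F [ 0.1  0.2 -0.4] w 0.0855 q [-0.69  0.49  1.37  0.    1.28 -0.65]
```

View pics/w19.png

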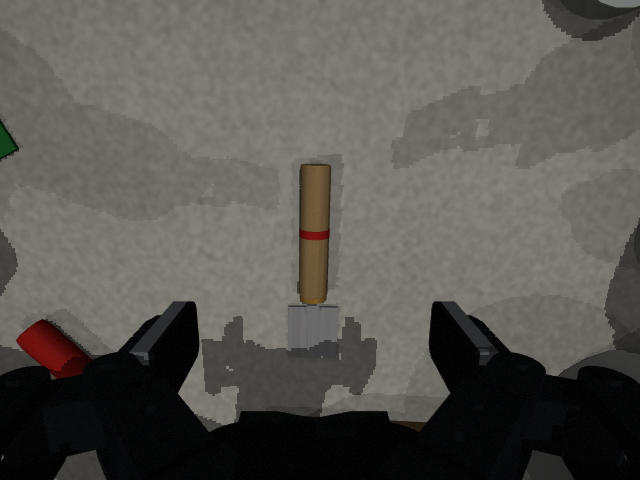

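```bash
python3 - <<'E'
from h import *
c=load("w19");P,z=meas(c,(314.5,235.5),(315.5,165),(312.5,302));delta([*P[:2],.004],[np.cos(z),np.sin(z),0])
E
python3 -m jog '[0,0.1,5,0.1,0,0.05,0, 0,0.1,10,0.1,0,0.05,0, 0,0.1,10,0.1,0,0.05,0,0,0.1,10,0.1,0,0.05,0]' >/dev/null
python3 - <<'E'
from h import *
c=load("w19");P,z=meas(c,(314.5,235.5),(315.5,165),(312.5,302));st();delta([*P[:2],.003],[np.cos(z),np.sin(z),0])
E
```

```text
band [ 0.5678 -0.385   0.02  ] mid [ 0.5673 -0.3859  0.02  ] L 0.1023 yaw -93.7
shift cm [ 0.3  14.56 -0.  ] turn [ 0.    0.16 -0.01] q6 -0.65
shift cm [ 0.3  14.56 -0.  ] turn [-1.000e-02 -2.234e+01 -1.000e-02] q6 -0.65
band [ 0.5678 -0.385   0.02  ] mid [ 0.5673 -0.3859  0.02  ] L 0.1023 yaw -93.7
t 29.43 p [ 0.5702 -0.3851  0.0516] y [ 0.002 -0.002 -1.   ] z [ 0.999 -0.05   0.002] F [-0.2  0.2  0.5] w 0.0853 q [-0.7   0.57  1.49 -0.    1.08 -0.65]
shift cm [-0.01  4.86 -0.25] turn [-0.02  0.1   0.01] q6 -0.65
shift cm [-0.01  4.86 -0.25] turn [ 2.00e-02 -2.24e+01  3.00e-02] q6 -0.65
```

```bash
python3 -m jog '[0,0.1,3,-0.2,0,0.1,0, 0,0.1,4.5,-0.2,0,0.1,0, 0,0.1,4.9,-0.2,0,0.1,0, 0,0.1,4.9,-0.2,0,0.1,0]' 80
python3 -m jog '[150,0,0,0,0,0,0, 255,0,0,0,0,0,0, 255,0,0,0,0,0,0, 255,0,0,0,0,0,0, 255,0,0,0,0,0,0, 255,0,0,0,0,0,0, 255,0,0,0,0,0,0]' 80
python3 - <<'E'
from h import *
st();c=cam("wrist");save(c,"w20")
E
```

```text
clock: 29.92
position: [0.5675, -0.3862, 0.0017]
ee_rot: [-0.484, 0.484, -0.515, 0.516]
contact_force: [0.5, -0.9, 0.4]
width: 0.0855
clock: 30.8
position: [0.5672, -0.386, 0.0014]
ee_rot: [-0.484, 0.484, -0.516, 0.516]
contact_force: [-0.2, 0.1, 5.0]
width: 0.0193
t 30.8 p [ 0.5672 -0.386   0.0014] y [ 0.001 -0.001 -1.   ] z [ 0.998 -0.064  0.001] F [-0.2  0.1  5. ] w 0.0193 q [-0.7   0.62  1.54 -0.    0.98 -0.63]
```

View pics/w20.png

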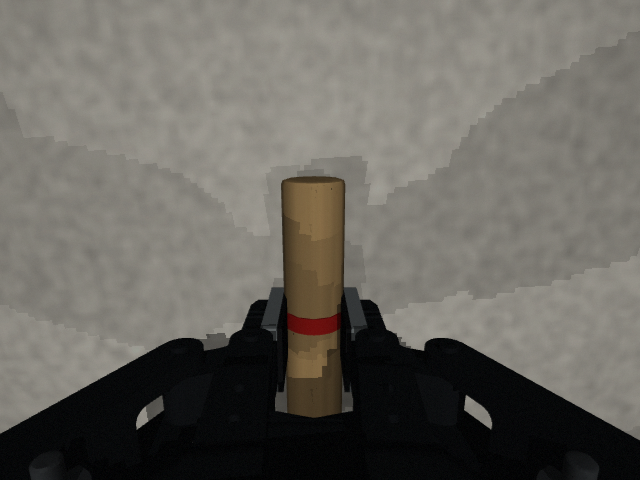

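```bash
python3 -m jog '[255,0,-3,0,0,0,0, 255,0,-8,0,0,0,0, 255,0,-15,0,0,0,0, 255,0,-15,0,0,0,0, 255,0,-15,0,0,0,0]' 80 >/dev/null
python3 - <<'E'
from h import *
st();c=load("w20");print(bandtool(c,(314,325.5),-.0206));p=clip(1);delta([*p,.15],[-ty[0],-ty[1],0])
E
```

```text
t 31.48 p [ 0.5665 -0.3855  0.1502] y [-0.001  0.    -1.   ] z [ 0.998 -0.065 -0.001] F [ 0.2 -0.2 -1.7] w 0.0189 q [-0.7   0.49  1.37 -0.    1.28 -0.63]
[-0.0017904  -0.0206     -0.00018664]
shift cm [-5.22e+01  4.00e-02 -1.00e-02] turn [0.01 9.85 0.  ] q6 -0.63
shift cm [-5.22e+01  4.00e-02 -1.00e-02] turn [ 0.000e+00 -1.265e+01 -1.000e-02] q6 -0.63
```

```bash
python3 -m jog '[255,-4,0,0,0,0.8,0, 255,-9,0,0,0,1.8,0, 255,-14,0,0,0,2.8,0, 255,-19,0,0,0,3.8,0, 255,-24,0,0,0,4.8,0, 255,-29,0,0,0,5.8,0, 255,-34,0,0,0,6.8,0, 255,-39,0,0,0,7.8,0, 255,-44,0,0,0,8.8,0, 255,-49,0,0,0,9.85,0, 255,-52.2,0,0,0,9.85,0, 255,-52.2,0,0,0,9.85,0]' 80 >/dev/null
python3 -m jog '[255,0,0,0,0,0,0,255,0,0,0,0,0,0]' >/dev/null
python3 - <<'E'
from h import *
st();p=clip(1)-tx*.001;delta([*p,.08],[-ty[0],-ty[1],0])
E
```

```text
t 33.23 p [0.6001 0.1339 0.1497] y [-0.002 -0.001 -1.   ] z [ 0.129 -0.992  0.001] F [ 0.2  1.1 -1. ] w 0.0193 q [ 0.11  0.39  1.54 -0.    1.21  1.55]
shift cm [ 0.06  6.97 -0.17] turn [-0.   -0.01  0.01] q6 1.55
shift cm [ 0.06  6.97 -0.17] turn [-2.000e-02  2.249e+01 -1.000e-02] q6 1.55
```

```bash
python3 -m jog '[255,0.1,3,-0.1,0,0,0, 255,0.1,6,-0.1,0,0,0, 255,0.1,7,-0.1,0,0,0, 255,0.1,7,-0.1,0,0,0,255,0.1,7,-0.1,0,0,0]' 110 >/dev/null
python3 - <<'E'
from h import *
st();p=clip(1)-tx*.001;delta([*p,.0405],[-ty[0],-ty[1],0])
c=cam("wrist");save(c,"w21")
E
```

```text
t 33.85 p [0.6006 0.1358 0.082 ] y [ 0.002  0.    -1.   ] z [ 0.13  -0.991  0.   ] F [ 0.  -0.2 -1.4] w 0.0182 q [ 0.11  0.45  1.63 -0.    1.06  1.55]
shift cm [0.16 4.15 0.02] turn [-0.   -0.   -0.02] q6 1.55
shift cm [0.16 4.15 0.02] turn [ 0.03 22.5  -0.  ] q6 1.55
```

View pics/w21.png

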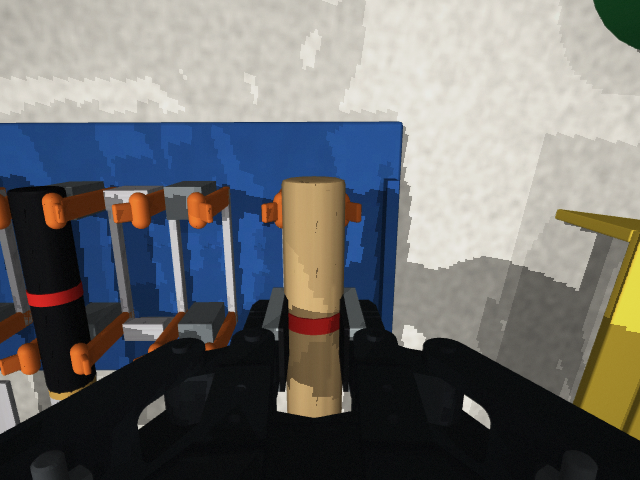

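Centred over clip 1 (jaw tips (270,212) and (353,212), handle at 314). Press.

```bash
python3 -m jog '[255,0.1,1,0,0,0,0, 255,0.1,2,0,0,0,0, 255,0.1,2.6,0,0,0,0, 255,0.1,3,0,0,0,0, 255,0.1,3.4,0,0,0,0, 255,0.1,3.8,0,0,0,0, 255,0.1,4.3,0,0,0,0, 255,0.1,4.3,0,0,0,0]' 110
python3 -m jog '[255,0,0.3,0,0,0,0, 255,0,0.5,0,0,0,0, 255,0,0.5,0,0,0,0]' 110
```

```text
clock: 34.9
position: [0.5987, 0.1362, 0.0403]
ee_rot: [0.047, -0.046, 0.706, -0.705]
contact_force: [-4.9, 1.1, 17.2]
width: 0.0186
clock: 35.28
position: [0.5988, 0.1362, 0.04]
ee_rot: [0.048, -0.045, 0.706, -0.706]
contact_force: [-12.3, -0.2, 43.8]
width: 0.0186
```

```bash
python3 -m jog '[255,0,-0.3,0,0,0,0, 255,0,-0.7,0,0,0,0, 255,0,-0.7,0,0,0,0, 130,0,-0.7,0,0,0,0, 130,0,-0.7,0,0,0,0, 130,0,-0.7,0,0,0,0]' 80
python3 -m jog '[130,0,-2,0,0,0,0, 130,0,-5,0,0,0,0, 130,0,-11,0,0,0,0, 130,0,-11,0,0,0,0, 130,0,-11,0,0,0,0]' 80
python3 - <<'E'
from h import *
st();c=cam("wrist");save(c,"w22");c=cam("top");save(c,"topf");c=cam("scene");save(c,"s22");crop(c,"s22c",340,250,500,375,4.5)
E
```

```text
clock: 36.02
position: [0.5981, 0.1356, 0.039]
ee_rot: [-0.046, 0.047, -0.705, 0.706]
contact_force: [-0.8, -0.1, -0.2]
width: 0.0419
clock: 36.65
position: [0.5981, 0.1357, 0.1495]
ee_rot: [-0.046, 0.046, -0.706, 0.706]
contact_force: [-0.7, -0.0, 0.2]
width: 0.0415
t 36.65 p [0.5981 0.1357 0.1495] y [-0. -0. -1.] z [ 0.131 -0.991  0.   ] F [-0.7 -0.   0.2] w 0.0415 q [ 0.11  0.39  1.55 -0.    1.21  1.55]
```

View pics/w22.png

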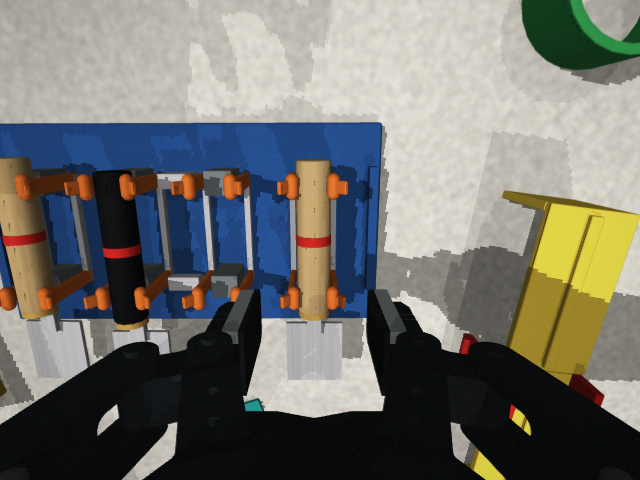

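View pics/s22c.png

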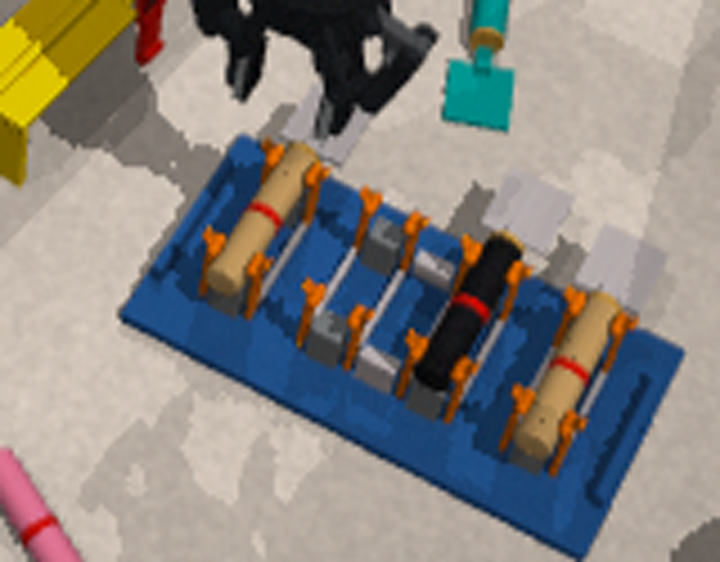

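View pics/topf.png

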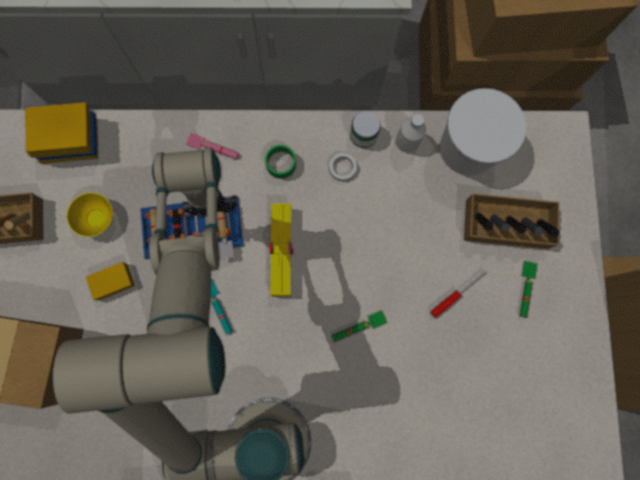

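```bash
python3 - <<'E'
from h import *
c=load("w22")
for i,u in ((1,(313.5,241)),(3,(122,252)),(4,(25,239))):
    P=p2w(c,u,.06);d=P[:2]-clip(i);print(i,"x",d@tx,"y",d@ty)
c=load("s22")
for i,u in ((1,(263,214)),(3,(473,304)),(4,(571,369))):
    P=p2w(c,(340+u[0]/4.5,250+u[1]/4.5),.059);d=P[:2]-clip(i);print(i,"x",d@tx,"y",d@ty)
st();delta([.519,-.030,.15],[0,1,0])
E
```

```text
1 x 0.0020870166310287324 y -0.0007528569024522119
3 x -0.0049280488094689216 y -0.004779782032766882
4 x 0.003534500320940355 y -0.007704004137992089
1 x 0.0024693273440406834 y 0.0009515235292632383
3 x -0.006602333025696489 y 0.0020059284394348875
4 x 0.0027002916121281104 y 0.001806890797860178
t 36.8 p [0.5974 0.1357 0.148 ] y [-0.003 -0.    -1.   ] z [ 0.13  -0.991  0.   ] F [-0.2  0.5 -0.6] w 0.0424 q [ 0.11  0.39  1.55 -0.    1.21  1.55]
shift cm [ 9.93 -0.17 15.4 ] turn [  0.04 -21.56   0.  ] q6 1.55
shift cm [ 9.93 -0.17 15.4 ] turn [-0.    0.94  0.02] q6 1.55
```

```bash
python3 -m jog '[130,2,-0.5,4,0,0.3,0, 60,4,-0.5,8,0,0.6,0, 0,7,-0.5,12,0,0.94,0, 0,9.9,-0.5,15.4,0,0.94,0, 0,9.9,-0.5,15.4,0,0.94,0, 0,9.9,-0.5,15.4,0,0.94,0, 0,9.9,-0.5,15.4,0,0.94,0]' 40 >/dev/null
python3 - <<'E'
from h import *
st();c=cam("wrist");save(c,"w23")
E
```

```text
t 37.67 p [ 0.5209 -0.0289  0.1544] y [-0.  0. -1.] z [ 0.001 -1.    -0.   ] F [ 1.   0.7 -0.1] w 0.0853 q [-0.19  0.25  1.74  0.    1.15  1.38]
```

View pics/w23.png

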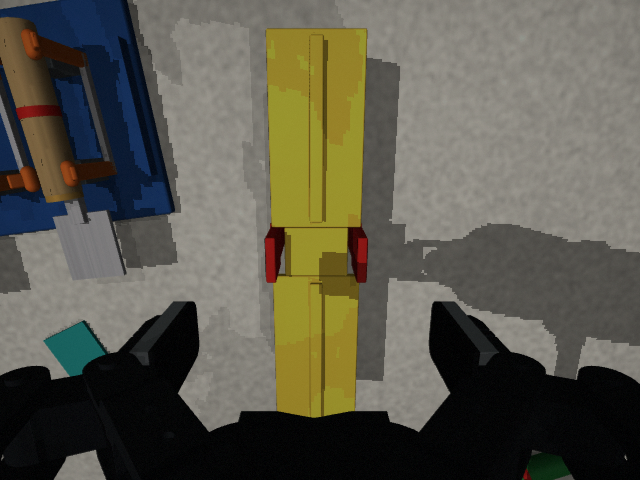

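```bash
python3 - <<'E'
from h import *
c=load("w23");P=[p2w(c,u,.08) for u in [(266,236),(267.5,282),(367,235),(365.5,281)]]
a=(P[0]+P[1])/2;b=(P[2]+P[3])/2;print(a,b,(a+b)/2,np.linalg.norm(a-b),np.degrees(np.arctan2(*(b-a)[[1,0]])))
e=[p2w(c,u,.062) for u in [(265.5,29),(367,29)]];print(e)
m=(a+b)/2;delta([*m[:2],.1],[0,-1,0]);delta([*m[:2],.0525],[0,-1,0])
E
```

```text
[ 0.51794672 -0.00266584  0.08      ] [ 0.51855603 -0.06124215  0.08      ] [ 0.51825137 -0.03195399  0.08      ] 0.058579475186898045 -89.4040253834983
[array([ 0.6446734 , -0.00386409,  0.062     ]), array([ 0.64468524, -0.05956082,  0.062     ])]
shift cm [0.27 5.44 0.31] turn [0.   0.01 0.  ] q6 1.38
shift cm [0.27 5.44 0.31] turn [  0.   -22.49  -0.  ] q6 1.38
shift cm [ 0.27 10.19  0.31] turn [0.   0.01 0.  ] q6 1.38
shift cm [ 0.27 10.19  0.31] turn [  0.   -22.49  -0.  ] q6 1.38
```

```bash
python3 -m jog '[0,0.2,4,0.1,0,0,0, 0,0.2,7,0.2,0,0,0, 0,0.2,9.5,0.2,0,0,0, 0,0.2,10.1,0.2,0,0,0, 0,0.2,10.1,0.2,0,0,0]' 30
python3 -m jog '[80,0,0,0,0,0,0, 140,0,0,0,0,0,0, 255,0,0,0,0,0,0, 255,0,0,0,0,0,0, 255,0,0,0,0,0,0, 255,0,0,0,0,0,0, 255,0,0,0,0,0,0, 255,0,0,0,0,0,0]' 40
python3 - <<'E'
from h import *
st();c=cam("wrist");save(c,"w24")
E
```

```text
clock: 38.35
position: [0.5189, -0.0314, 0.0538]
ee_rot: [-0.0, 0.0, -0.707, 0.707]
contact_force: [0.6, -0.5, -0.5]
width: 0.0851
clock: 39.35
position: [0.5196, -0.0307, 0.0563]
ee_rot: [0.001, 0.002, 0.708, -0.707]
contact_force: [-1.9, 5.3, 12.4]
width: 0.0438
t 39.35 p [ 0.5196 -0.0307  0.0563] y [ 0.004  0.002 -1.   ] z [-0.001 -1.    -0.002] F [-1.9  5.3 12.4] w 0.0438 q [-0.19  0.36  1.88  0.    0.91  1.38]
```

View pics/w24.png

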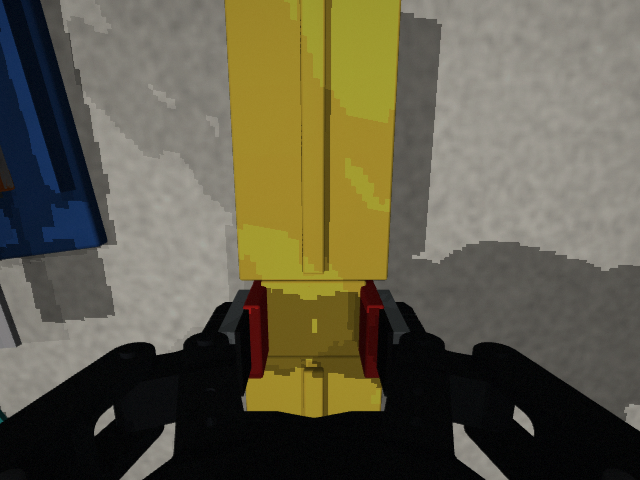

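```bash
python3 -m jog '[255,0,-2,0,0,0,0, 255,0,-6,0,0,0,0, 255,0,-12,0,0,0,0, 255,0,-12,0,0,0,0, 255,0,-12,0,0,0,0]' 40
python3 - <<'E'
from h import *
st();p=TC+ty*.0017;delta([*p,.175],[*tx,0])
E
```

```text
clock: 40.02
position: [0.5175, -0.0316, 0.1734]
ee_rot: [-0.0, -0.0, 0.707, -0.707]
contact_force: [-0.9, -0.9, -2.3]
width: 0.0429
t 40.02 p [ 0.5175 -0.0316  0.1734] y [-0.001  0.    -1.   ] z [-0. -1. -0.] F [-0.9 -0.9 -2.3] w 0.0429 q [-0.2   0.23  1.72 -0.    1.19  1.38]
shift cm [ -7.01  -0.16 -26.11] turn [ 1.000e-02 -1.219e+01  0.000e+00] q6 1.38
shift cm [ -7.01  -0.16 -26.11] turn [-0.000e+00  1.031e+01  1.000e-02] q6 1.38
```

```bash
python3 -m jog '[255,-0.5,0,-2,0,-1,0, 255,-1.2,0,-4.5,0,-2.1,0, 255,-2,0,-7,0,-3.2,0, 255,-2.7,0,-10,0,-4.3,0, 255,-3.4,0,-13,0,-5.4,0, 255,-4.1,0,-16,0,-6.6,0, 255,-4.8,0,-19,0,-7.8,0, 255,-5.5,0,-22,0,-9,0, 255,-6.2,0,-24,0,-10.2,0, 255,-7,0,-26,0,-11.4,0, 255,-7,0,-26.1,0,-12.19,0, 255,-7,0,-26.1,0,-12.19,0]' 40 >/dev/null
python3 -m jog '[255,0,0,0,0,0,0,255,0,0,0,0,0,0]' >/dev/null
python3 - <<'E'
from h import *
st();p=TC+ty*.0017;delta([*p,.125],[*tx,0])
c=cam("wrist");save(c,"w25")
E
```

```text
t 41.77 p [0.5882 0.2288 0.1732] y [-0.001 -0.    -1.   ] z [ 0.992  0.129 -0.001] F [-0.3 -0.2 -2.6] w 0.0429 q [ 0.26  0.4   1.47 -0.    1.28  0.13]
shift cm [-0.07  4.82 -0.03] turn [ 0.01 -0.01  0.  ] q6 0.13
shift cm [-0.07  4.82 -0.03] turn [-0.000e+00  2.249e+01  1.000e-02] q6 0.13
```

View pics/w25.png

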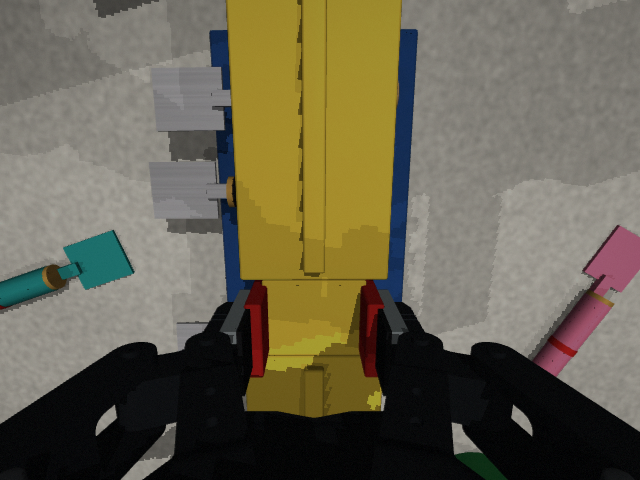

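```bash
python3 -m jog '[255,-0.1,3,0,0,0,0, 255,-0.1,6,0,0,0,0, 255,-0.1,8,0,0,0,0, 255,-0.1,8.5,0,0,0,0, 255,-0.1,8.5,0,0,0,0]' 40
python3 - <<'E'
from h import *
st();p=TC+ty*.0017;delta([*p,.0655],[*tx,0])
c=cam("scene");save(c,"s26");crop(c,"s26c",350,230,510,380,4.8);c=cam("wrist");save(c,"w26")
E
```

```text
clock: 42.45
position: [0.5887, 0.2301, 0.0891]
ee_rot: [0.532, -0.531, 0.466, -0.466]
contact_force: [0.1, -0.6, -2.4]
width: 0.0429
t 42.45 p [0.5887 0.2301 0.0891] y [ 0.  0. -1.] z [0.991 0.13  0.   ] F [ 0.1 -0.6 -2.4] w 0.0429 q [ 0.26  0.46  1.58 -0.    1.09  0.13]
shift cm [ 0.06  2.36 -0.1 ] turn [-0. -0.  0.] q6 0.13
shift cm [ 0.06  2.36 -0.1 ] turn [-0.  22.5 -0. ] q6 0.13
```

View pics/s26c.png

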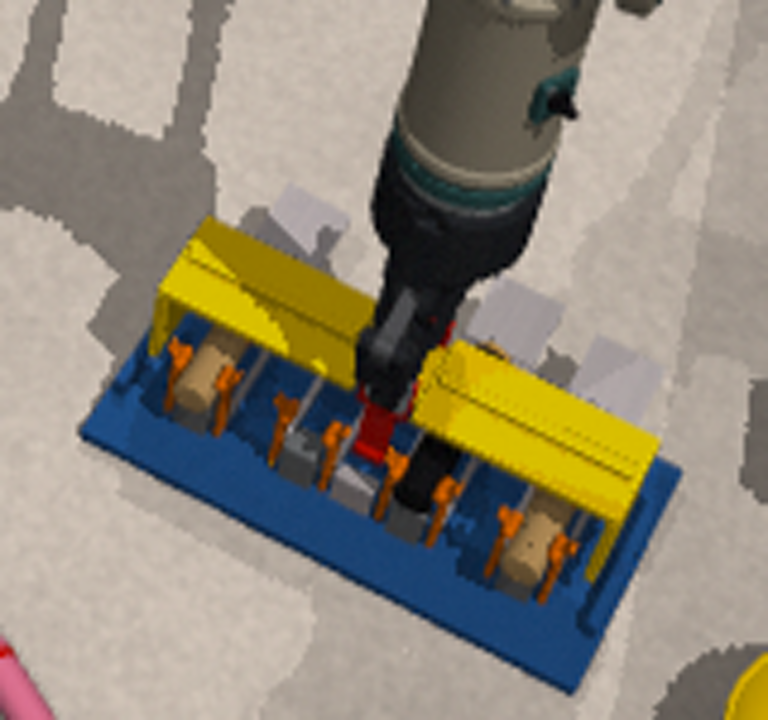

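View pics/w26.png

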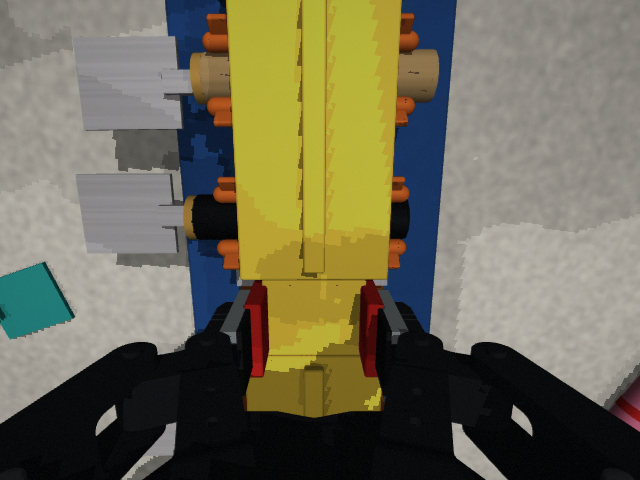

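```bash
python3 -m jog '[255,0.05,0.6,-0.1,0,0,0, 255,0.05,1.2,-0.1,0,0,0, 255,0.05,1.6,-0.1,0,0,0, 255,0.05,1.9,-0.1,0,0,0, 255,0.05,1.9,-0.1,0,0,0]' 40
python3 -m jog '[255,0,0.2,0,0,0,0, 255,0,0.4,0,0,0,0, 255,0,0.4,0,0,0,0]' 40
python3 - <<'E'
from h import *
st()
E
```

```text
clock: 43.18
position: [0.5873, 0.2295, 0.0693]
ee_rot: [-0.531, 0.532, -0.466, 0.466]
contact_force: [-0.7, 0.4, -2.0]
width: 0.0427
clock: 43.55
position: [0.5877, 0.2296, 0.0666]
ee_rot: [0.532, -0.531, 0.466, -0.466]
contact_force: [-1.6, -0.8, 4.2]
width: 0.0431
t 43.55 p [0.5877 0.2296 0.0666] y [ 0.001  0.    -1.   ] z [0.991 0.131 0.001] F [-1.6 -0.8  4.2] w 0.0431 q [ 0.26  0.48  1.61 -0.    1.05  0.13]
```

```bash
python3 -m jog '[255,0,0.2,0,0,0,0, 255,0,0.3,0,0,0,0, 255,0,0.3,0,0,0,0]' 40
python3 - <<'E'
from h import *
st()
c=cam("scene");save(c,"s27");crop(c,"s27c",350,230,510,380,4.8)
E
```

```text
clock: 43.92
position: [0.5877, 0.2296, 0.0665]
ee_rot: [0.532, -0.531, 0.466, -0.467]
contact_force: [-6.6, -1.9, 18.6]
width: 0.0428
t 43.92 p [0.5877 0.2296 0.0665] y [ 0.002  0.    -1.   ] z [0.991 0.131 0.002] F [-6.6 -1.9 18.6] w 0.0428 q [ 0.26  0.48  1.61 -0.    1.04  0.13]
```

View pics/s27c.png

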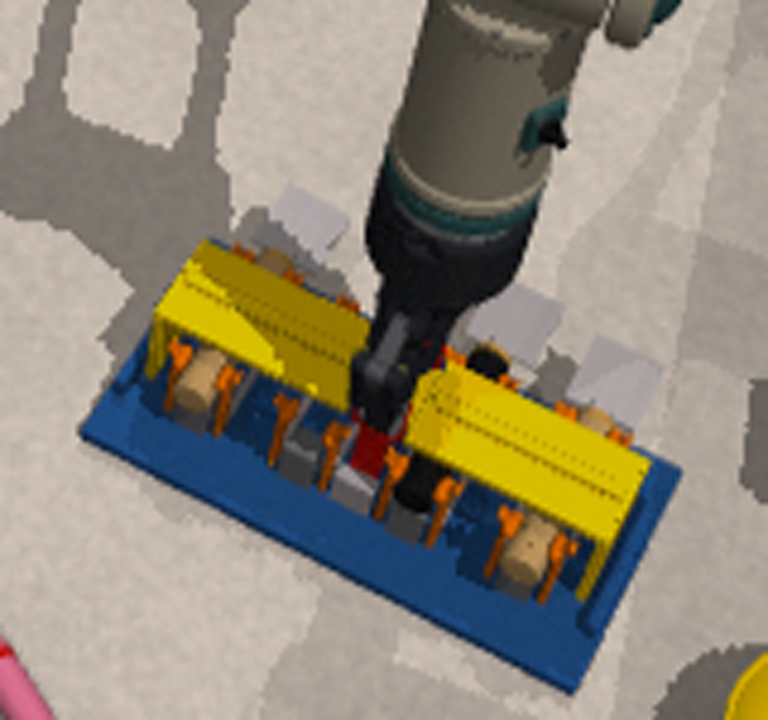

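```bash
python3 -m jog '[255,0,-0.3,0,0,0,0, 255,0,-0.3,0,0,0,0, 120,0,-0.3,0,0,0,0, 60,0,-0.3,0,0,0,0, 0,0,-0.3,0,0,0,0, 0,0,-0.3,0,0,0,0, 0,0,-0.3,0,0,0,0]' 40
python3 -m jog '[0,0,-3,0,0,0,0, 0,0,-8,0,0,0,0, 0,0,-16,0,0,0,0, 0,0,-16,0,0,0,0, 0,0,-16,0,0,0,0]'
python3 - <<'E'
from h import *
st()
c=cam("scene");save(c,"s28");crop(c,"s28c",360,260,500,375,5);c=cam("wrist");save(c,"w28")
E
```

```text
clock: 44.85
position: [0.5875, 0.2296, 0.0657]
ee_rot: [0.532, -0.532, 0.466, -0.466]
contact_force: [0.7, 0.0, -0.2]
width: 0.0855
clock: 45.48
position: [0.5884, 0.2299, 0.2278]
ee_rot: [0.533, -0.53, 0.465, -0.467]
contact_force: [0.3, -0.0, -0.7]
width: 0.0853
t 45.48 p [0.5884 0.2299 0.2278] y [ 0.004  0.001 -1.   ] z [0.991 0.131 0.004] F [ 0.3 -0.  -0.7] w 0.0853 q [ 0.26  0.36  1.39 -0.    1.39  0.13]
```

View pics/s28c.png

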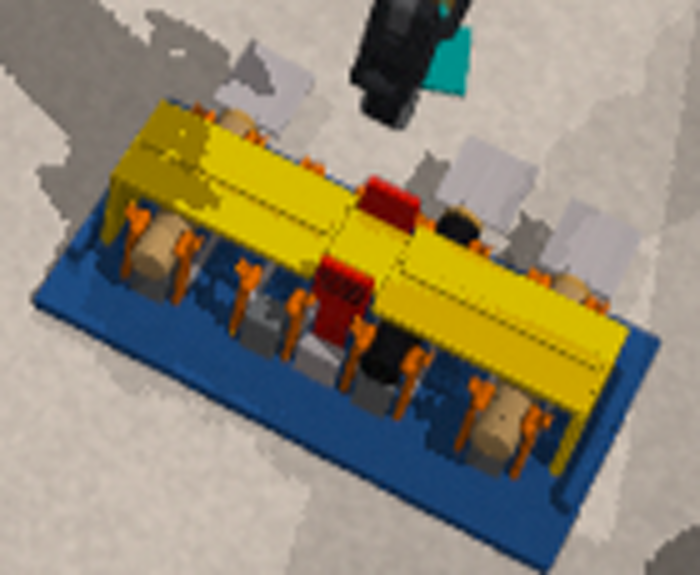

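View pics/w28.png

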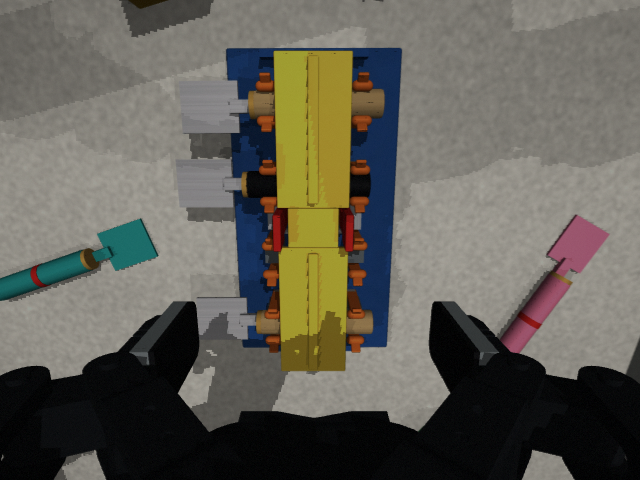

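```bash
python3 - <<'E'
from h import *
c=load("w28");crop(c,"w28c",255,195,370,260,6.5)
c=cam("top");save(c,"topg")
a=load("scenea")["img"][260:375,360:500].astype(int);b=load("s28")["img"][260:375,360:500].astype(int)
E
```

```text
(no output)
```

View pics/w28c.png

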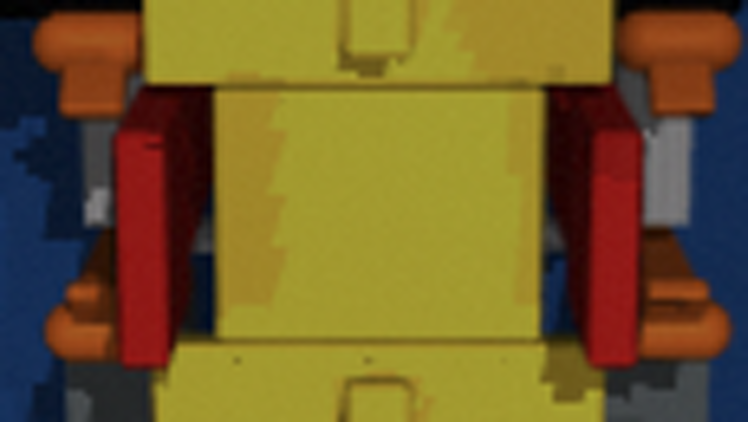

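View pics/topg.png

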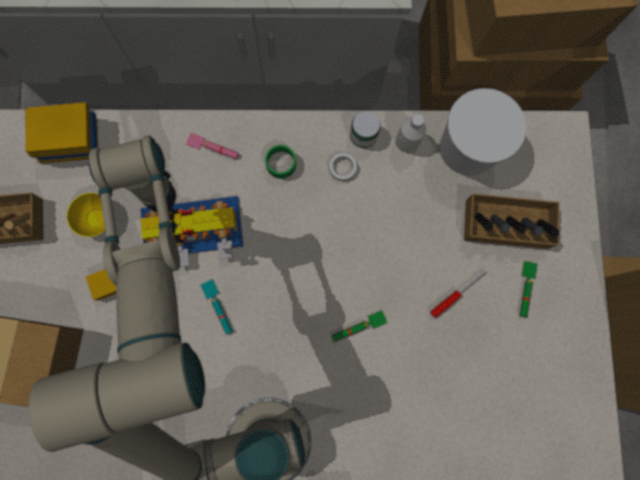

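```bash
python3 - <<'E'
from h import *
from rig import sign_off
c=load("w28")
a=p2w(c,(255+119/6.5,195+250/6.5),.09);b=p2w(c,(255+640/6.5,195+250/6.5),.09);print("tab spread",np.linalg.norm(a-b),(a+b)/2)
st();print(sign_off())
E
```

```text
tab spread 0.05949901037421094 [0.58705895 0.22638521 0.09      ]
t 45.62 p [0.5865 0.2293 0.2239] y [-0.003 -0.001 -1.   ] z [ 0.991  0.131 -0.003] F [ 0.7 -0.4 -0.6] w 0.0855 q [ 0.26  0.36  1.39 -0.    1.39  0.13]
the job is handed in; nothing more can be done
None
```

The blue tray is restocked with all three trowels and the keeper bar is back on and latched. I handed the job in at about 45.6 s; the sign-off gave no verdict.

- **Keeper off:** I squeezed both tabs, lifted the bar off and stood it on the counter about 0.27 m from the tray. I let it go before touching any trowel.
- **Trowels:** Only three were present, one black and two wooden. I pressed them into clips 1 (wood), 3 (black) and 4 (wood) until each stopped on its rests. Clip 2 is empty.
- **Keeper on:** I lowered it squeezed until its feet met the tray and then released it.

What the last checks showed:
- **Red bands:** The bands measured roughly +2 mm (clip 1), −5 to −7 mm (clip 3) and +3 mm (clip 4) from the clip middles along the tray, within the 14 mm limit.
- **Disagreement between cameras:** Across the tray, the wrist view put the bands in clips 3 and 4 about 5 and 8 mm off, while the scene camera gave about 2 mm. I took the wrist figures as error near the edge of the picture.
- **Keeper and tabs:** The tabs measured 59.5 mm apart against 60 mm when sprung out. Their midpoint was about 1.5 mm from my tray centre, and the bar looks the same as at the start.
- **Other goods:** None of the other goods shows any movement in the final top view; the yellow box is partly hidden behind the arm. The gripper ended open and clear, with about 0 N contact force.

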